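# Draw a movement capsule from its test well

## Task

The brass capsule has finished its run at the bottom of the test well. Take the blue-handled extractor hook out of its stand, catch the capsule's wire bail with it, draw the capsule gently out of the bore and stand it upright on the floor of the white tray without touching it with the fingers; then hang the hook back in its stand, collar down on the tube. Do not force the hook or the capsule, and do not disturb the other things on the bench.

Things in the scene. Friction and masses are not known exactly. Their poses are not given: they have to be found in the camera images.
- well: Fixed aluminium block, 74 x 74 x 96 mm high, with an upright round bore of 40 mm diameter in the middle of its top; origin at the centre of its underside, z up. The bore's floor, a round sprung plate, is 6 mm above the origin and yields up to 2.5 mm under 2 to 6 N (up to 12 N with the drag of the contacts on the capsule); the mouth is 96 mm above the origin.
- contacts (a point): Point in the bore, 17 mm above the well's underside: two sprung contact balls at local x = +-18 mm here grip the capsule's sides, so drawing the capsule out drags with about 4 to 9 N, its weight included, until it has risen some 12 mm; then only its weight remains.
- capsule_mid (a point): Brass capsule, upright cylinder 36 mm in diameter and 18 mm high, 0.1 to 0.16 kg with crown and bail; the point is the centre of the cylinder, z up. At the start it stands on the bore's floor. More than 20 N from the hook, or 15 N when set down, harms it; fingers must not touch it.
- capsule_top (a point): Centre of the cylinder's top, fixed to it. On a stem above stands a round crown (31 mm wide, 4 mm thick, red centre), its flat top 4 to 26 mm above this point: not measured, other each time, stays as set (moves only above 35 N). On it a 3.2 mm wire bail: hinge along local x 2.5 mm up, legs x = +-12 mm, 14 mm bar 18 mm from hinge; leans 0.35 to 0.7 rad to +y, gives way at 1 N, swings +-0.9 rad.
- extractor_grip (a point): Extractor hook, 0.08 kg, hanging upright in its stand. The point is the centre of its blue square handle (18 x 18 mm, 46 mm high, sides along local x and y), z up. Under the handle is a steel collar, 40 mm in diameter, 4 mm thick, its underside 27 mm below the point. A 5 mm rod runs down from it at local y = -5 mm.
- hook (a point): Bowl of the extractor's hook, 137.5 mm straight below the handle's centre: centre line of its foot, a 4 mm wire from the rod at y = -5 mm to y = +4 mm, then a tip bent up to y = +6 mm, its top 6 mm above the point. The lowest point of the tool is the rod's end, 2.5 mm below this point. The hook opens upward, tip on local +y; a caught bar rests on the foot near this point.
- stand: Fixed dark steel tube, 35 mm outside and 24 mm inside diameter, 125 mm high, on a round grey foot of 72 mm diameter; origin at the centre of its underside. The extractor hangs in it, collar flat on the rim, its handle's centre 152 mm above the origin, and belongs there at the end, any way round.
- tray: Fixed white tray, 120 x 120 x 14 mm, walls 4 mm and floor 4 mm thick; origin at the centre of its underside. The capsule shall stand upright on its floor near the middle.
- loupe: Bystander: black loupe, 38 mm in diameter, 32 mm high; origin at its underside.
- tin: Bystander: round parts tin with window lid, 62 mm in diameter, 24 mm high; origin at its underside.
- pliers: Bystander: pliers with teal handles, 42 x 128 x 10 mm, lying flat; origin at its underside.
- holder: Bystander: round movement holder, 38 mm in diameter, 8 mm high; origin at its underside.
Things that resemble listed ones, but are neither listed nor needed, are in the scene too. There is more than one size of the stand; the one meant has the size given above.

How it is judged:
On the way, in this order (a step that is already met when the one before it is completed fails the run):
1. the extractor is out of its stand (z of extractor_grip in the frame of stand above 0.2 m), for 0.1 s.
2. the capsule hangs on the extractor's hook, wholly above the mouth of the bore (z of capsule_mid in the frame of well above 0.106 m and contact force between extractor and capsule above 0.3 N), for 0.2 s.
3. the capsule stands upright on the tray's floor, let go by the hook (x of capsule_mid in the frame of tray between -0.04 and 0.04 m and y of capsule_mid in the frame of tray between -0.04 and 0.04 m and height (world z) of capsule_mid below 0.018 m and angle between capsule_mid's own z axis and vertical below 0.1 rad and contact force between extractor and capsule below 0.05 N and linear speed of capsule below 0.02 m/s), for 0.2 s.
At the end, for the whole second after the job is handed in: The capsule stands still and upright (0.1 rad) on the tray floor, its centre within 40 mm of the tray centre along both sides; the extractor hangs still in its stand, upright (0.08 rad), handle centre within 10 mm of the tube axis and 4 mm of its seated height (x of capsule_mid in the frame of tray between -0.04 and 0.04 m and y of capsule_mid in the frame of tray between -0.04 and 0.04 m and height (world z) of capsule_mid below 0.018 m and angle between capsule_mid's own z axis and vertical below 0.1 rad and linear speed of each of capsule, extractor below 0.02 m/s and horizontal distance between extractor_grip and stand below 0.01 m and z of extractor_grip in the frame of stand between 0.148 and 0.156 m and angle between extractor_grip's own z axis and vertical below 0.08 rad); the robot touches nothing.
It fails at once if the fingers touch the capsule or its bail (contact force between the fingers and capsule above 0.5 N).
It fails at once if the hook presses or pulls on the capsule with more than 20 N (contact force between extractor and capsule above 20 N).
It fails at once if the extractor is forced against the well with more than 20 N (contact force between extractor and well above 20 N).
It fails at once if the capsule is dropped or pressed into the tray with more than 15 N, or tipped over (contact force between capsule and tray above 15 N or angle between capsule_mid's own z axis and vertical above 0.8 rad).
It fails at once if a bystander is pushed away by 20 mm (distance of any of loupe, tin, pliers, holder from where it was at the start of the episode above 0.02 m).
It also fails if it takes over 72 s, if anything falls off the work surface, if the arm or the gripper's body presses on something with over 40 N, if the wrist force passes 120 N, or if a joint passes its speed limit or range.

## Robot

A 7-joint arm with a two-finger parallel gripper is mounted at the origin on a cart in front of the work surface, level with it; the furniture and walls round the work are solid. World frame = base frame: x ahead of the robot, y to its left, z up, the work surface at z = 0. Lengths are in m, angles in rad, forces in N, time in s.
With the tool pointing down it reaches from about 0.4 to 0.9 m from the base axis. Payload 5.6 kg.
Tool frame: the origin (TCP) lies midway between the tips of the shut fingers; the grasp point (between the pads) lies 19 mm behind it (bot.grip_depth is the x of the grasp point in the tool frame, in m); x points along the fingers, y is the direction in which the jaws open and shut, and the axes are right-handed (so a half turn about x gives the same grasp; the last joint's range is limited). The gripper opens to 92 mm and grips with 3 to 60 N. Pads are 20 mm wide; open, the fingers measure 128 mm over their backs; the gripper's body (75 mm by 189 mm) begins 69 mm behind the grasp point.
Start: joints at [-1.163, 0.468, -0.012, 1.603, 0.006, 1.071, -0.056], TCP at [0.283, 0.585, 0.215] pointing down, gripper open.
Joint ranges: [-2.53, 2.53], [-0.31, 2.02], [-1.57, 1.55], [0.28, 2.44], [-1.29, 4.43], [0.15, 1.84], [-2.92, 2.92]. Speed limits (rad/s): [2.57, 2.57, 3.14, 3.14, 3.14, 3.14, 3.14].

## Interface

Orientations are given as a rotation vector (axis times angle).
In Python, from workcell import bot gives the robot as it stands.
- The arm moves only by the tool arm_command, never from a script. Its argument "steps" is a list of rows, each a list of 3 entries, a list of its own where there are three numbers: the shift along the world's x, y, z in cm, then the turn about the world's z in degrees, then the finger opening in cm, from 0 to 9.19. In form: [[[tx, ty, tz], yaw, claw], ...]. A call has 1 to 8 rows; each row shifts and turns the pose as measured when the row begins; what a row does not reach is not made up. A row lasts 1/10 s, in which the tool goes at most 50 mm and 8.59 degrees, less where a joint would pass 70% of its speed; a pose out of reach is approached as far as the arm can. A call with a gripper value outside its range is refused whole. The fingers move at their own pace and stop on an object; "grip_force" is the grip in N (left out, the last holds). Time passes only in rows, so rows that do not move let the fingers close. It gives the time, the measured TCP pose, the force and the opening at its end, in the units of the state.
- bot.get_state(): the state, without advancing time (a new reading comes with each control period).
- bot.get_image(name): name is "scene" or "top" or "wrist"; returns the picture (384x512x3 uint8, blue, green, red); there is no depth.
- bot.camera_model(name): a dict with "camera_matrix" (3x3 intrinsics, pixels), "extrinsics" (4x4, takes a point from camera to world coordinates). Camera axes: x right, y up, looking along -z (the intrinsics and any distortion apply to the point x, -y, -z); pixel columns grow to the right and rows downward; lengths in m; the calibration is good to about 2 mm. A picture is of the moment at which its call begins: read the wrist's pose just before it. camera_model takes no time and is no camera call; for the wrist camera it gives the pose at the moment of the call.
- bot.sign_off(): hands the job in, once; it reports no verdict.
Trained networks look in the newest picture that a camera, given by its name, has taken for a name from the list of things; names that differ only in an ending like _2 or _b are one class to them, and where a whole thing is asked for, a point or a joint stands for the part that bears it (a point fixed in the world has none). Each returns a list of dicts, best first, with "p" (0 to 1); they miss things now and then, are a little off and sometimes report something else, mostly with a low value. They report only what shows in the picture. A call takes as long as a camera call. They do not tell look-alikes from the thing itself.
- bot.spot_in(camera, target): "point" ([column, row] in pixels, amid what is visible of it).
- bot.regions_of(camera, target): "pixels" (384x512 bool, what is visible of it) and "point" ([column, row] in pixels, amid what is visible of it).
The state is a dict: "time_s": time; "joint_pos": joint angles; "joint_velocities": joint speeds; "joint_torque": joint torques, N m; "ee_pos": TCP position; "orientation": TCP orientation; "ft_force": force on the tool from outside, world axes, zero at the start; "ft_torque": the same for the moment, N m; "gripper_width": opening from 0.0 (shut) to 1.0 (fully open).
Only numpy, scipy, OpenCV 4.12 (cv2) and the standard library are available. Lean on these libraries where they do the work, as an engineer would, in place of code of your own. Each camera call takes 0.05 s, during which the arm holds its last target.

## Working session

There is one attempt and no reset: what is moved stays moved. The work goes in short steps, Python scripts to look and compute and a tool call to move; the robot and the scene stay as the last step left them, time stands still between calls to the robot, and variables do not carry over. Pictures are saved under pics/ and viewed, and the job is handed in when it is done.

Besides the shell and the picture viewer there is one more tool, called after ">>>" by a JSON object that holds its "name" and its "arguments". arm_command: Moves the arm, as the interface text tells. Its arguments: {"type":"object","properties":{"steps":{"type":"array","items":{"type":"array"}},"grip_force":{"type":"number"}},"required":["steps"]}

```bash
ls; mkdir -p pics; python3 - <<'E'
from workcell import bot
import cv2
s=bot.get_state();print({k:s[k] for k in('time_s','ee_pos','orientation','gripper_width','ft_force')},bot.grip_depth)
for n in('scene','top','wrist'):
    im=bot.get_image(n);cv2.imwrite(f'pics/{n}0.png',im)
    m=bot.camera_model(n);print(n,m)
E
```

```text
pics
{'time_s': 0.0, 'ee_pos': array([0.28298958, 0.58449963, 0.21363152]), 'orientation': array([ 0.35212039,  1.54198662, -0.354941  ]), 'gripper_width': 0.997792895941338, 'ft_force': array([-0.96703295,  0.48892317, -0.07636243])} -0.0187
scene {'camera_matrix': array([[486.03980876,   0.        , 255.03382033],
       [  0.        , 486.03980876, 190.68100842],
       [  0.        ,   0.        ,   1.        ]]), 'extrinsics': array([[ 0.90138309,  0.21437162, -0.37623573,  0.01883063],
       [-0.43299286,  0.45637995, -0.77732524, -1.02859418],
       [ 0.00506997,  0.86357521,  0.50419455,  0.81485368],
       [ 0.        ,  0.        ,  0.        ,  1.        ]])}
top {'camera_matrix': array([[355.08902565,   0.        , 256.15748607],
       [  0.        , 355.08902565, 189.38514947],
       [  0.        ,   0.        ,   1.        ]]), 'extrinsics': array([[ 0.01053984,  0.99476779, -0.10161675,  0.42181235],
       [-0.99958098,  0.00774168, -0.02789158,  0.03152624],
       [-0.02695896,  0.10186814,  0.99443255,  1.03246611],
       [ 0.        ,  0.        ,  0.        ,  1.        ]])}
wrist {'camera_matrix': array([[344.78081263,   0.        , 253.03814833],
       [  0.        , 344.78081263, 192.15116314],
       [  0.        ,   0.        ,   1.        ]]), 'extrinsics': array([[ 4.35853059e-01, -8.73812876e-01, -2.15599555e-01,
         2.21773435e-01],
       [ 9.00017326e-01,  4.22906616e-01,  1.05445753e-01,
         6.14455368e-01],
       [-9.61378627e-04, -2.40002189e-01,  9.70771871e-01,
         3.83192707e-01],
       [ 0.00000000e+00,  0.00000000e+00,  0.00000000e+00,
         1.00000000e+00]])}
```

View pics/scene0.png

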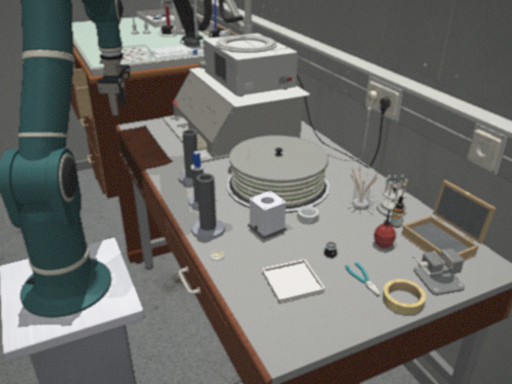

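View pics/top0.png

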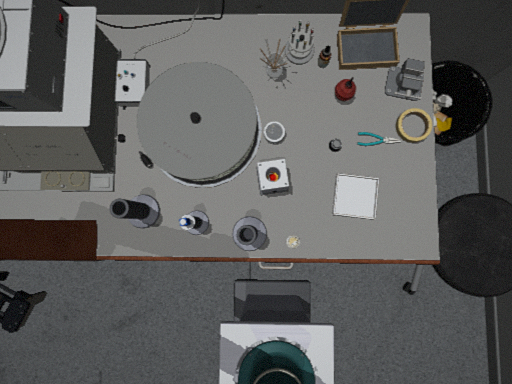

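View pics/wrist0.png

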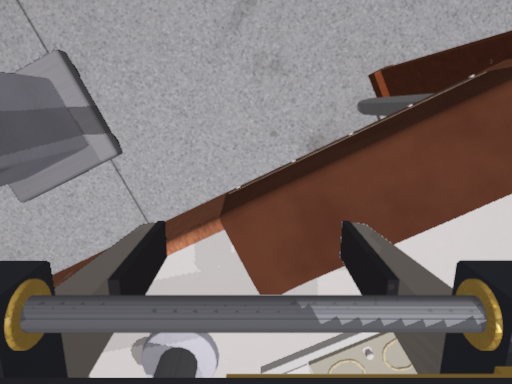

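Scene: the blue-handled extractor hangs at scene (197,165) / top (190,222), between two empty dark tubes (look-alikes). The well is at scene (267,213) / top (273,176), the tray at top (355,196).

```bash
cat > h.py <<'E'
from workcell import bot
import cv2, numpy as np
from scipy.spatial.transform import Rotation as R
def ray(n,uv,m=None):
    m=m or bot.camera_model(n);K=m['camera_matrix'];T=m['extrinsics']
    d=np.array([(uv[0]-K[0,2])/K[0,0],-(uv[1]-K[1,2])/K[1,1],-1.0])
    d=T[:3,:3]@d;return T[:3,3],d/np.linalg.norm(d)
def atz(n,uv,z,m=None):
    o,d=ray(n,uv,m);return o+d*(z-o[2])/d[2]
def tri(rays):
    A=np.zeros((3,3));b=np.zeros(3)
    for o,d in rays:
        P=np.eye(3)-np.outer(d,d);A+=P;b+=P@o
    x=np.linalg.solve(A,b);return x,[np.linalg.norm((np.eye(3)-np.outer(d,d))@(x-o)) for o,d in rays]
def proj(n,p,m=None):
    m=m or bot.camera_model(n);K=m['camera_matrix'];T=m['extrinsics']
    c=T[:3,:3].T@(np.asarray(p)-T[:3,3]);return np.array([K[0,2]-K[0,0]*c[0]/c[2],K[1,2]+K[1,1]*c[1]/c[2]])
E
python3 - <<'E'
from h import *
ii={n:bot.get_image(n) for n in('scene','top')}
for t in['well','extractor_grip','stand','tray','capsule_top','loupe','tin','pliers','holder']:
    for n in ii:
        for d in bot.spot_in(n,t)[:4]: 
            print(t,n,np.round(d['point'],1),round(d['p'],2),np.round(atz(n,d['point'],0.1 if t in('well','capsule_top') else .15 if t in('extractor_grip',) else 0.125 if t=='stand' else .01)[:2],3))
print(bot.get_state()['time_s'])
for n,b in(('scene',(150,130,130,120)),('top',(90,150,220,110))):
    x,y,w,h=b;cv2.imwrite(f'pics/{n}0c.png',cv2.resize(ii[n][y:y+h,x:x+w],None,fx=3.5 if n=='top' else 4.5,fy=3.5 if n=='top' else 4.5,interpolation=cv2.INTER_CUBIC))
E
```

```text
well scene [266.8 210.7] 0.91 [ 0.534 -0.038]
well scene [215.9 253.9] 0.56 [ 0.338 -0.156]
well top [273.9 171.6] 0.77 [0.565 0.011]
extractor_grip scene [199.2 161.3] 0.69 [0.438 0.227]
extractor_grip top [185.  223.6] 0.53 [0.425 0.232]
stand scene [189.6 152.7] 0.83 [0.447 0.346]
stand scene [208.3 213.4] 0.76 [ 0.373 -0.019]
stand scene [194.3 190.3] 0.67 [0.38 0.11]
stand top [202.8 223.4] 0.9 [0.426 0.192]
stand top [249.5 236.1] 0.75 [0.395 0.073]
stand top [138.4 210.1] 0.62 [0.459 0.36 ]
tray scene [290.3 282.5] 0.72 [ 0.503 -0.233]
tray top [355.  194.8] 0.91 [ 0.513 -0.224]
tray top [185.1 222.6] 0.22 [0.428 0.264]
capsule_top scene [266.  213.3] 0.38 [ 0.527 -0.048]
capsule_top scene [332.3 250.6] 0.21 [ 0.597 -0.264]
capsule_top top [273.3 176.5] 0.44 [0.552 0.013]
loupe scene [331.  252.5] 0.53 [ 0.662 -0.173]
loupe top [336.4 149.1] 0.49 [ 0.646 -0.172]
tin scene [310.  214.5] 0.77 [0.708 0.012]
tin scene [218.7 256.7] 0.56 [ 0.381 -0.061]
tin scene [196.6 163.3] 0.41 [0.513 0.48 ]
tin top [277.5 132.6] 0.6 [ 0.695 -0.001]
pliers scene [366.6 280.4] 0.65 [ 0.679 -0.307]
pliers top [378.4 140.7] 0.82 [ 0.671 -0.294]
pliers top [185.4 222.7] 0.59 [0.428 0.263]
holder top [293.3 243.4] 0.72 [ 0.373 -0.047]
1.15
```

View pics/scene0c.png

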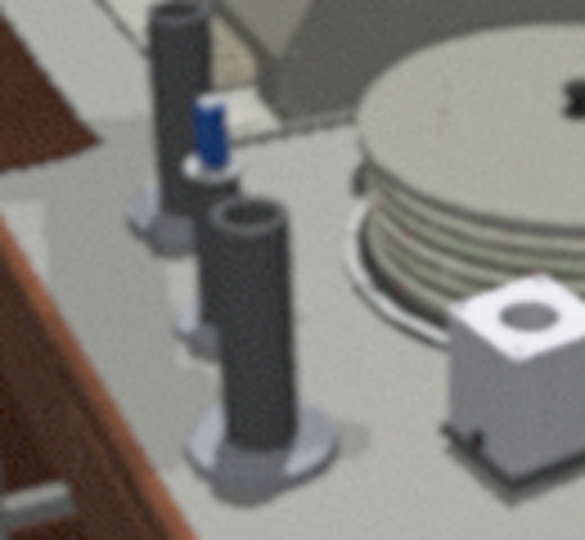

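View pics/top0c.png

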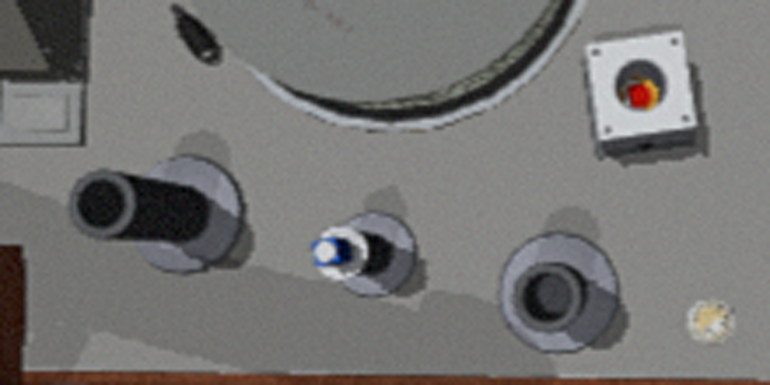

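The close-up shows the extractor in the slimmer, shorter tube, and the red crown with the bail visible in the bore at top (273,177). Next I want the wrist camera over the extractor.

```bash
python3 - <<'E'
from h import *
s=bot.get_state();r=R.from_rotvec(s['orientation']).as_matrix();print(np.round(r,3))
m=bot.camera_model('wrist')['extrinsics'];print('cam in tool',np.round(r.T@(m[:3,3]-s['ee_pos']),3),np.round(r.T@m[:3,:3],3))
# heights of stands: rim centres from crop pixels (top: 90+x/3.5,150+y/3.5 ; scene:150+x/4.5,130+y/4.5)
T=lambda x,y:(90+x/3.5,150+y/3.5);S=lambda x,y:(150+x/4.5,130+y/4.5)
for n,a,b in(('grip top',T(327,248),S(210,102)),('near rim',T(551,296),S(249,214)),('far rim',T(103,203),S(179,14)),('bore',T(640,85),S(529,316))):
    p,e=tri([ray('top',a),ray('scene',b)]);print(n,np.round(p,3),np.round(e,4))
E
```

```text
[[ 0.     0.436  0.9  ]
 [ 0.     0.9   -0.436]
 [-1.     0.     0.   ]]
cam in tool [-0.169 -0.    -0.068] [[-0.     0.24  -0.971]
 [ 1.     0.    -0.   ]
 [ 0.    -0.971 -0.24 ]]
grip top [0.432 0.23  0.179] [0.0008 0.0008]
near rim [0.401 0.075 0.178] [0.001 0.001]
far rim [0.463 0.388 0.174] [0.0023 0.0023]
bore [0.56  0.013 0.098] [0.0023 0.0023]
```

>>> {"name": "arm_command", "arguments": {"steps": [[[0,0,4.5],0,9],[[1.9,-4.5,1],0,9],[[1.9,-4.5,1],0,9],[[1.9,-4.5,1],0,9],[[1.9,-4.5,1],0,9],[[1.9,-4.5,0.5],0,9],[[1.9,-4.5,0.5],0,9],[[1.9,-4.5,0],0,9]]}}

```text
time_s: 1.95
ee_pos: [0.412, 0.27, 0.3115]
orientation: [0.345, 1.544, -0.34]
ft_force: [1.6, -0.2, -0.2]
gripper_width: 0.98
```

>>> {"name": "arm_command", "arguments": {"steps": [[[2,-4,0],0,9],[[0,0,0],0,9],[[0,0,0],0,9]]}}

```text
time_s: 2.25
ee_pos: [0.4355, 0.2211, 0.3132]
orientation: [0.356, 1.539, -0.348]
ft_force: [-0.3, 1.3, 0.3]
gripper_width: 0.983
```

```bash
python3 - <<'E'
from h import *
im=bot.get_image('wrist');cv2.imwrite('pics/w1.png',im);np.save('w1m.npy',bot.camera_model('wrist'),allow_pickle=True)
print(bot.get_state()['ee_pos'])
for t in('extractor_grip','stand'):
  for d in bot.spot_in('wrist',t): print(t,d['point'],d['p'])
print(proj('wrist',[.432,.23,.175]))
E
```

```text
[0.43571712 0.22082355 0.31318389]
extractor_grip [257.7, 162.6] 0.84
stand [397.1, 121.5] 0.68
stand [132.0, 188.3] 0.6
[258.39584876 177.29236607]
```

View pics/w1.png

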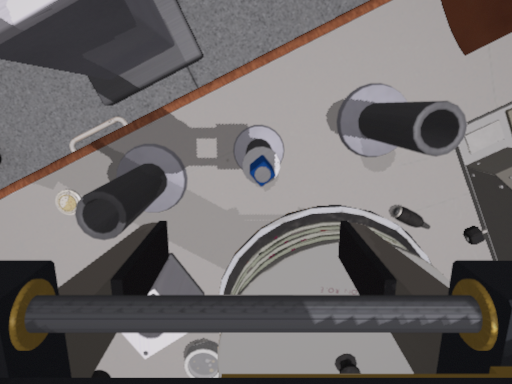

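The wrist view shows the extractor at about (262,168), with its foot disc at (258,148). The handle looks turned roughly 45° in the image, so I'll zoom in.

```bash
python3 - <<'E'
from h import *
im=cv2.imread('pics/w1.png');cv2.imwrite('pics/w1c.png',cv2.resize(im[120:200,220:310],None,fx=7,fy=7,interpolation=cv2.INTER_CUBIC))
E
```

```text
(no output)
```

View pics/w1c.png

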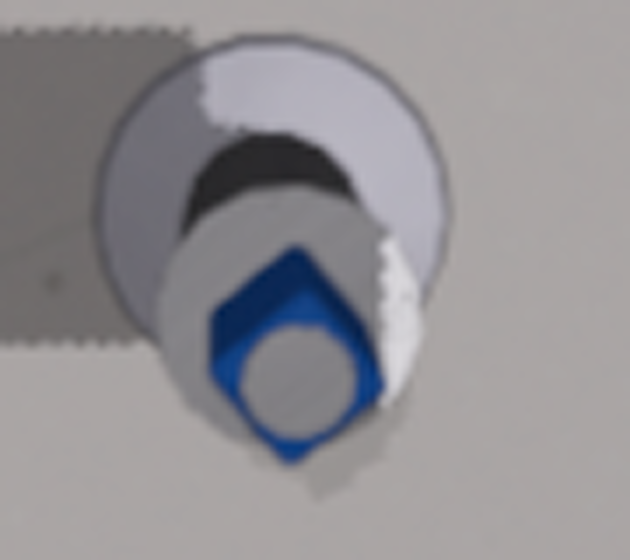

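```bash
python3 - <<'E'
from h import *
m=np.load('w1m.npy',allow_pickle=True).item()
C=[(292,463),(383,385),(297,290),(212,370)]
P=np.array([atz('wrist',(220+x/7,120+y/7),.175,m) for x,y in C]);print(np.round(P,4))
for i in range(4):
    d=P[(i+1)%4]-P[i];print(np.linalg.norm(d[:2]),np.degrees(np.arctan2(d[1],d[0]))%90)
print('disk',np.round(atz('wrist',(220+298/7,120+380/7),.177,m),4),'mean',P.mean(0))
# second view height: disc from scene
a=(220+298/7,120+380/7)
p,e=tri([ray('wrist',a,m),ray('scene',(150+210/4.5,130+100/4.5)),ray('top',(90+327/3.5,150+248/3.5))]);print(np.round(p,4),e)
# stand foot disc: ellipse center
f=atz('wrist',(220+272/7,120+212/7),.004,m);print('foot',f)
print('tool y ang',np.degrees(np.arctan2(.9,.436)))
E
```

```text
[[0.4417 0.2275 0.175 ]
 [0.4375 0.2425 0.175 ]
 [0.4214 0.2378 0.175 ]
 [0.4261 0.2234 0.175 ]]
0.015662834949616015 15.708415052298633
0.016757649514081818 16.37229042904397
0.015113856898801393 17.912751884569474
0.016179333856158492 14.412195058488683
disk [0.4317 0.233  0.177 ] mean [0.43166868 0.23281994 0.175     ]
[0.4322 0.2315 0.1789] [np.float64(0.0018377387344173963), np.float64(0.001600471671242331), np.float64(0.0016539434535502232)]
foot [0.43178097 0.23337932 0.004     ]
tool y ang 64.15238977940375
```

>>> {"name": "arm_command", "arguments": {"steps": [[[-0.2,0.6,-1.5],8.4,9],[[-0.2,0.6,-1.5],8.4,9],[[0,0,-1.5],8.4,9],[[0,0,-1.5],8.4,9],[[0,0,0],8.4,9],[[0,0,0],0,9]]}}

```text
time_s: 3.0
ee_pos: [0.4262, 0.2449, 0.2497]
orientation: [-0.24, 1.559, 0.253]
ft_force: [-0.1, 0.4, -0.3]
gripper_width: 0.979
```

```bash
cat > st.py <<'E'
from h import *
s=bot.get_state();r=R.from_rotvec(s['orientation']).as_matrix()
print('t',round(s['time_s'],2),'ee',np.round(s['ee_pos'],4),'yaw',round(np.degrees(np.arctan2(r[1,1],r[0,1])),2),'tilt',np.round(r[2],3),'f',np.round(s['ft_force'],2),'w',round(s['gripper_width']*9.19,3),'q',np.round(s['joint_pos'],2))
E
python3 st.py
```

```text
t 3.0 ee [0.4262 0.2449 0.2497] yaw 107.99 tilt [-1.     0.008 -0.001] f [-0.11  0.43 -0.26] w 8.997 q [-0.68  0.16  0.11  1.95 -0.03  1.04  1.33]
```

>>> {"name": "arm_command", "arguments": {"steps": [[[0.5,-1.1,0],-1.5,9],[[0,0,0],0,9],[[0,0,0],0,9]]}}

```text
time_s: 3.3
ee_pos: [0.431, 0.2349, 0.2497]
orientation: [-0.215, 1.562, 0.227]
ft_force: [-0.7, 0.1, 0.1]
gripper_width: 0.98
```

```bash
python3 st.py; python3 - <<'E'
from h import *
im=bot.get_image('wrist');m=bot.camera_model('wrist');np.save('w2m.npy',m,allow_pickle=True);cv2.imwrite('pics/w2.png',im)
for d in bot.spot_in('wrist','extractor_grip'): print(d)
u,v=map(int,proj('wrist',[.4317,.233,.175],m));print(u,v)
a,b=max(0,v-50),u-60
print(a,b);cv2.imwrite('pics/w2c.png',cv2.resize(im[a:a+100,b:b+120],None,fx=6,fy=6,interpolation=cv2.INTER_CUBIC))
E
python3 st.py
```

```text
t 3.3 ee [0.431  0.2349 0.2497] yaw 106.14 tilt [-1.     0.008 -0.001] f [-0.68  0.09  0.06] w 9.003 q [-0.67  0.16  0.12  1.95 -0.03  1.04  1.32]
{'point': [249.4, 187.7], 'p': 0.84}
248 202
152 188
t 3.4 ee [0.4311 0.2347 0.2498] yaw 106.18 tilt [-1.     0.008 -0.001] f [-0.5   0.2   0.66] w 8.984 q [-0.67  0.16  0.12  1.95 -0.03  1.04  1.32]
```

View pics/w2c.png

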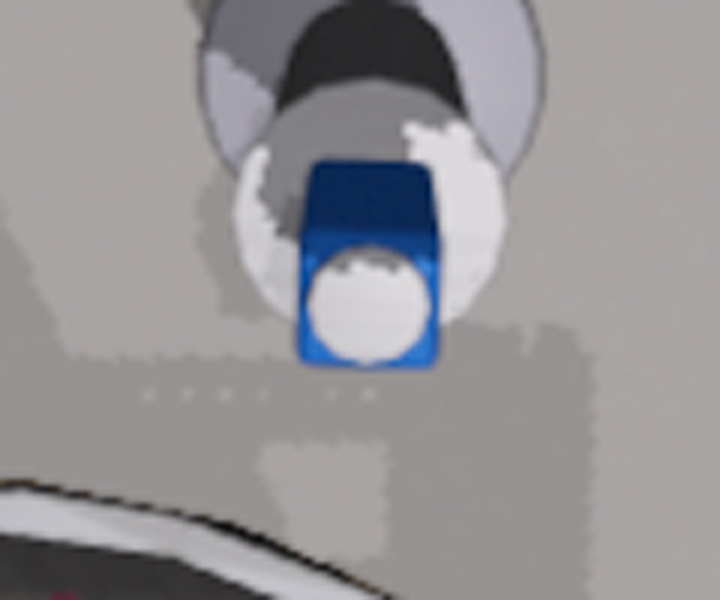

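```bash
python3 - <<'E'
from h import *
m1=np.load('w1m.npy',allow_pickle=True).item();m=np.load('w2m.npy',allow_pickle=True).item()
p,e=tri([ray('wrist',(220+298/7,120+380/7),m1),ray('wrist',(188+369/6,152+305/6),m)]);print(p,e)
print(atz('wrist',(188+369/6,152+305/6),.177,m))
E
```

```text
[0.43136913 0.23316433 0.17784275] [np.float64(0.00020575228932978094), np.float64(0.00020575228932976196)]
[0.43141197 0.2333294  0.177     ]
```

>>> {"name": "arm_command", "arguments": {"steps": [[[0,-0.15,-3],0,9],[[0,0,-3],0,9],[[0,0,-3],0,9],[[0,0,-1],0,9],[[0,0,0],0,9]]}}

```text
time_s: 3.9
ee_pos: [0.4328, 0.2346, 0.1497]
orientation: [-0.21, 1.555, 0.228]
ft_force: [0.8, -0.0, 0.1]
gripper_width: 0.979
```

```bash
python3 st.py
```

```text
t 3.9 ee [0.4328 0.2346 0.1497] yaw 106.03 tilt [-1.     0.011  0.006] f [ 0.76 -0.02  0.1 ] w 9.0 q [-0.66  0.28  0.12  2.05 -0.06  0.8   1.34]
```

>>> {"name": "arm_command", "arguments": {"steps": [[[-0.15,-0.15,-1.1],0,9],[[0,0,0],0,5],[[0,0,0],0,3],[[0,0,0],0,2.2],[[0,0,0],0,2.2],[[0,0,0],0,2.2],[[0,0,0],0,2.2]], "grip_force": 20}}

```text
time_s: 4.6
ee_pos: [0.4341, 0.2349, 0.1426]
orientation: [-0.207, 1.548, 0.231]
ft_force: [0.1, 0.5, 0.3]
gripper_width: 0.477
```

```bash
python3 st.py
```

```text
t 4.6 ee [0.4341 0.2349 0.1426] yaw 106.0 tilt [-1.     0.013  0.014] f [0.13 0.5  0.3 ] w 4.384 q [-0.66  0.29  0.12  2.06 -0.06  0.77  1.35]
```

>>> {"name": "arm_command", "arguments": {"steps": [[[-0.25,-0.17,-0.3],0,4],[[0,0,0],0,4]]}}

```text
time_s: 4.8
ee_pos: [0.4315, 0.2331, 0.1395]
orientation: [-0.207, 1.548, 0.231]
ft_force: [-1.0, -0.7, 0.5]
gripper_width: 0.437
```

```bash
python3 st.py
```

```text
t 4.8 ee [0.4315 0.2331 0.1395] yaw 106.0 tilt [-1.     0.014  0.014] f [-0.95 -0.73  0.55] w 4.016 q [-0.66  0.29  0.12  2.07 -0.06  0.76  1.35]
```

>>> {"name": "arm_command", "arguments": {"steps": [[[0,0,0],0,3],[[0,0,0],0,2],[[0,0,0],0,1.5],[[0,0,0],0,1.5],[[0,0,0],0,1.5]], "grip_force": 40}}

```text
time_s: 5.3
ee_pos: [0.4313, 0.233, 0.1394]
orientation: [-0.207, 1.548, 0.231]
ft_force: [-0.3, -0.2, -0.1]
gripper_width: 0.195
```

```bash
python3 st.py
```

```text
t 5.3 ee [0.4313 0.233  0.1394] yaw 106.0 tilt [-1.     0.013  0.014] f [-0.27 -0.2  -0.13] w 1.788 q [-0.66  0.29  0.12  2.07 -0.06  0.76  1.35]
```

>>> {"name": "arm_command", "arguments": {"steps": [[[0,0,1],0,1.5],[[0,0,2.2],0,1.5],[[0,0,2.2],0,1.5],[[0,0,2.2],0,1.5],[[0,0,2.2],0,1.5],[[0,0,2.2],0,1.5],[[0,0,2.2],0,1.5],[[0,0,1],0,1.5]]}}

```text
time_s: 6.1
ee_pos: [0.4292, 0.2314, 0.2994]
orientation: [-0.208, 1.551, 0.229]
ft_force: [0.1, 0.1, -1.0]
gripper_width: 0.189
```

```bash
python3 st.py
```

```text
t 6.1 ee [0.4292 0.2314 0.2994] yaw 105.98 tilt [-1.     0.012  0.011] f [ 0.12  0.14 -0.98] w 1.741 q [-0.68  0.09  0.13  1.9  -0.02  1.13  1.31]
```

>>> {"name": "arm_command", "arguments": {"steps": [[[0,0,3],0,1.5],[[0,0,1],0,1.5],[[0,0,0],0,1.5]]}}

```text
time_s: 6.4
ee_pos: [0.4289, 0.2312, 0.3416]
orientation: [-0.207, 1.549, 0.23]
ft_force: [-0.3, -0.2, -0.4]
gripper_width: 0.193
```

```bash
python3 st.py; python3 - <<'E'
from h import *
s=bot.get_state();e=s['ee_pos']
im={}
for n in('scene','wrist','top'):
    im[n]=bot.get_image(n);cv2.imwrite(f'pics/{n}3.png',im[n])
    print(n,proj(n,e+[0,0,.0126]),proj(n,e+[0,0,.0126-.1375]))
for n in('scene','wrist','top'):
    for t in('hook','extractor_grip'):
        for d in bot.spot_in(n,t)[:2]: print(n,t,d)
n='scene';u,v=map(int,proj(n,e-[0,0,.06]));cv2.imwrite('pics/scene3c.png',cv2.resize(im[n][v-50:v+60,u-60:u+60],None,fx=5.4,fy=5.4,interpolation=cv2.INTER_CUBIC))
n='wrist';u,v=map(int,proj(n,e-[0,0,.06]));print(u,v)
E
python3 st.py
```

```text
t 6.4 ee [0.4289 0.2312 0.3416] yaw 105.97 tilt [-1.     0.013  0.012] f [-0.3  -0.2  -0.42] w 1.77 q [-0.68  0.06  0.13  1.84 -0.02  1.22  1.3 ]
scene [191.62483615  96.37245806] [194.45182241 141.1425957 ]
wrist [252.64705914 252.81066108] [250.76598709 186.49856358]
top [161.64132263 220.94225234] [179.05936212 221.74801682]
scene hook {'point': [191.8, 105.0], 'p': 0.65}
scene extractor_grip {'point': [191.7, 105.1], 'p': 0.45}
wrist hook {'point': [249.8, 240.5], 'p': 0.87}
top hook {'point': [293.2, 242.8], 'p': 0.28}
251 208
t 6.85 ee [0.4285 0.2309 0.3403] yaw 105.96 tilt [-1.     0.012  0.01 ] f [ 0.41  0.13 -0.26] w 1.758 q [-0.68  0.06  0.13  1.84 -0.02  1.22  1.3 ]
```

View pics/scene3c.png

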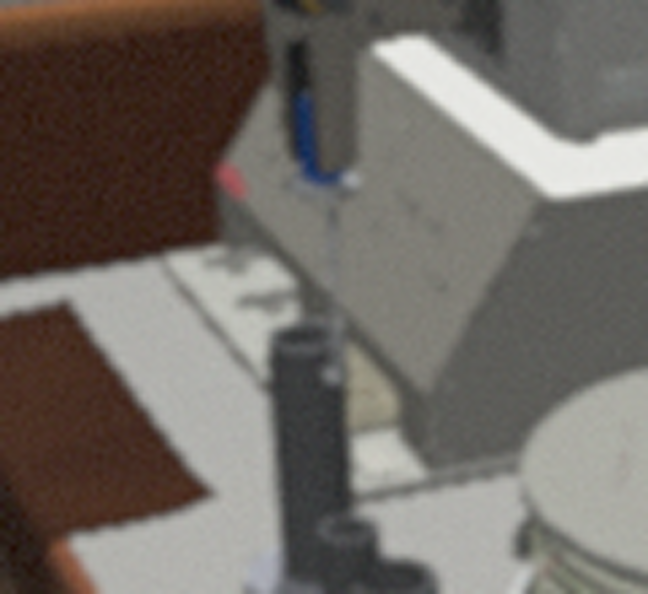

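View pics/wrist3.png

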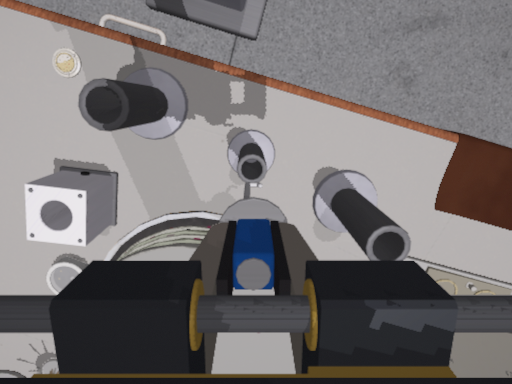

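```bash
python3 - <<'E'
from h import *
im=cv2.imread('pics/wrist3.png')
cv2.imwrite('pics/w3c.png',cv2.resize(im[165:225,215:295],None,fx=8,fy=8,interpolation=cv2.INTER_CUBIC))
E
```

```text
(no output)
```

View pics/w3c.png

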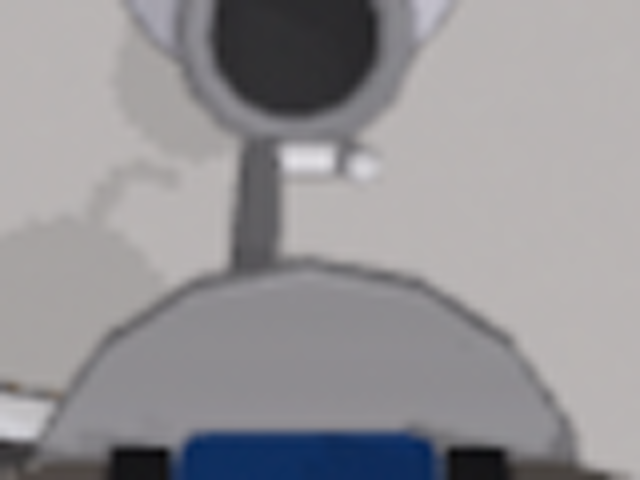

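```bash
python3 - <<'E'
from h import *
print(tri([ray('top',(195,118)),ray('scene',(279,152))]))
print(tri([ray('top',(273,169)),ray('scene',(267,200))]))
s=bot.get_state();r=R.from_rotvec(s['orientation']).as_matrix();print(r[:,0])
E
```

```text
(array([0.70400909, 0.21808563, 0.13008885]), [np.float64(0.003239717830978854), np.float64(0.0032397178309790434)])
(array([0.56753253, 0.01537558, 0.09722786]), [np.float64(0.005014966436198419), np.float64(0.005014966436198532)])
[ 0.00591105  0.01400518 -0.99988445]
```

>>> {"name": "arm_command", "arguments": {"steps": [[[3.3,-3.3,0],0,1.5],[[3.3,-3.3,0],0,1.5],[[3.3,-3.3,0],0,1.5],[[3.3,-3.3,-1],0,1.5],[[3.3,-3.3,-1],0,1.5],[[2.5,-2.5,-1],0,1.5],[[0,0,0],0,1.5]]}}

```text
time_s: 7.55
ee_pos: [0.623, 0.0347, 0.3076]
orientation: [-0.216, 1.552, 0.235]
ft_force: [0.2, -1.3, -0.9]
gripper_width: 0.192
```

```bash
python3 st.py; python3 - <<'E'
from h import *
im=bot.get_image('wrist');m=bot.camera_model('wrist');np.save('w4m.npy',m,allow_pickle=True);cv2.imwrite('pics/w4.png',im)
print(m['extrinsics'][:3,3]);print(proj('wrist',[.56,.013,.096],m))
for t in('well','capsule_top','hook'):
    for d in bot.spot_in('wrist',t): print(t,d)
E
```

```text
t 7.55 ee [0.623  0.0347 0.3076] yaw 106.48 tilt [-1.     0.011  0.009] f [ 0.25 -1.27 -0.86] w 1.764 q [-0.35  0.35  0.32  1.59 -0.13  1.22  1.86]
[0.5558647  0.01549902 0.47698311]
[244.85728836 106.42639739]
well {'point': [243.0, 94.3], 'p': 0.71}
capsule_top {'point': [248.2, 107.6], 'p': 0.86}
capsule_top {'point': [99.3, 142.0], 'p': 0.73}
capsule_top {'point': [250.5, 240.7], 'p': 0.56}
hook {'point': [251.5, 241.0], 'p': 0.77}
hook {'point': [454.5, 50.1], 'p': 0.29}
```

View pics/w4.png

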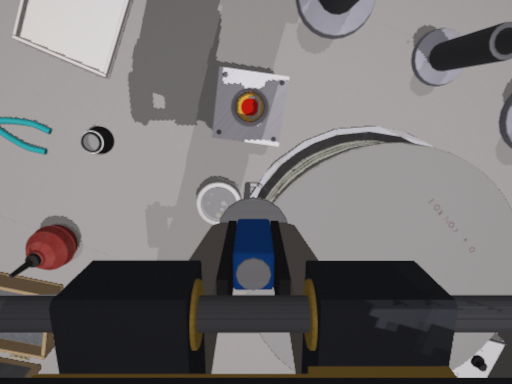

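The wrist looks almost straight down the bore: well centred at about (250,106), red crown centre at (249,106), tray upper left, hook shaft at (253,190). I'll zoom in.

```bash
python3 - <<'E'
from h import *
im=cv2.imread('pics/w4.png')
cv2.imwrite('pics/w4c.png',cv2.resize(im[80:132,220:280],None,fx=11,fy=11,interpolation=cv2.INTER_CUBIC))
E
```

```text
(no output)
```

View pics/w4c.png

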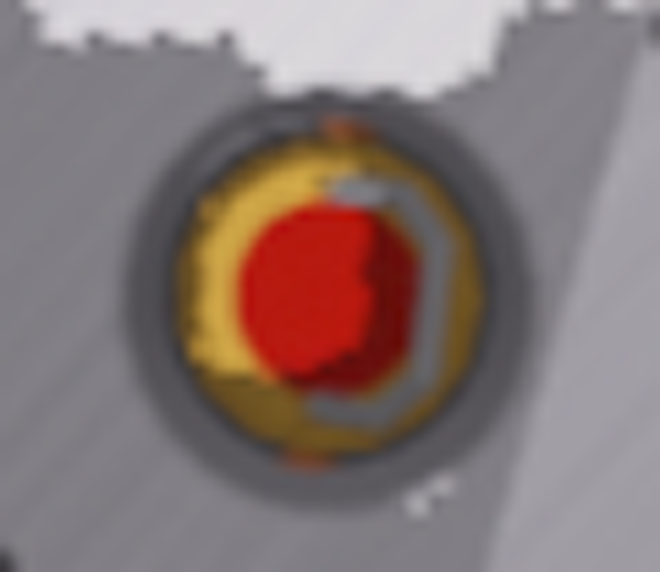

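>>> {"name": "arm_command", "arguments": {"steps": [[[-2.5,0,-1],-6.5,1.5],[[-2,0,-1],0,1.5],[[0,0,0],0,1.5],[[0,0,0],0,1.5]]}}

```text
time_s: 8.15
ee_pos: [0.5734, 0.049, 0.2928]
orientation: [-0.133, 1.55, 0.164]
ft_force: [0.9, -0.2, -0.8]
gripper_width: 0.195
```

```bash
python3 st.py; python3 - <<'E'
from h import *
im=bot.get_image('wrist');m=bot.camera_model('wrist');np.save('w5m.npy',m,allow_pickle=True);cv2.imwrite('pics/w5.png',im)
print(m['extrinsics'][:3,3]);u,v=proj('wrist',[.56,.013,.096],m);print(u,v)
for t in('capsule_top','hook'):
    for d in bot.spot_in('wrist',t): print(t,d)
a,b=int(v)-35,int(u)-35;print(a,b)
cv2.imwrite('pics/w5c.png',cv2.resize(im[a:a+65,b:b+70],None,fx=9,fy=9,interpolation=cv2.INTER_CUBIC))
E
```

```text
t 8.15 ee [0.5734 0.049  0.2928] yaw 100.87 tilt [-1.     0.018  0.018] f [ 0.89 -0.15 -0.83] w 1.795 q [-0.4   0.26  0.33  1.73 -0.11  1.15  1.72]
[0.50428279 0.03293554 0.4609005 ]
217.92500499893674 150.13454578974694
capsule_top {'point': [224.9, 144.9], 'p': 0.88}
capsule_top {'point': [213.8, 152.9], 'p': 0.21}
115 182
```

View pics/w5c.png

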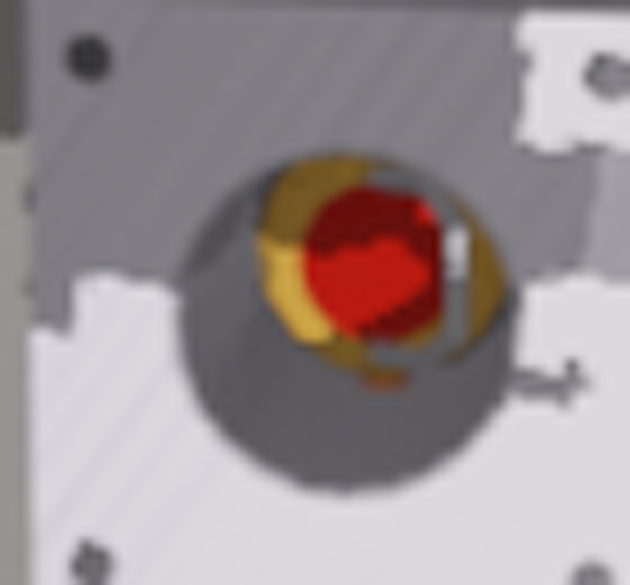

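View pics/w5.png

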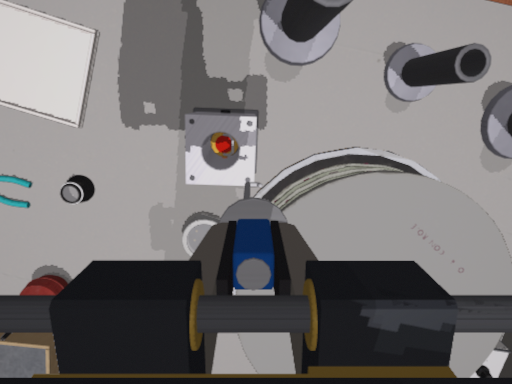

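```bash
python3 - <<'E'
from h import *
m4=np.load('w4m.npy',allow_pickle=True).item();m5=np.load('w5m.npy',allow_pickle=True).item()
A=lambda x,y:ray('wrist',(220+(x+.5)/11-.5,80+(y+.5)/11-.5),m4);B=lambda x,y:ray('wrist',(182+(x+.5)/9-.5,115+(y+.5)/9-.5),m5)
for n,a,b in(('mouth',(331,300),(348,323)),('red',(329,296),(372,264)),('bar',(438,315),(455,280)),('contact',(307,460),(385,380)),('redleft',(243,296),(303,264)),('redbot',(327,390),(370,337))):
    p,e=tri([A(*a),B(*b)]);print(n,np.round(p,4),np.round(e,4))
m=m5
s=bot.get_state();r=R.from_rotvec(s['orientation']).as_matrix()
g=s['ee_pos']-.0126*r[:,0];h=g+.1375*r[:,0];print('hook est',h,proj('wrist',h,m),proj('wrist',h-.005*r[:,1],m),proj('wrist',h+.006*r[:,1]-.006*r[:,0],m))
im=cv2.imread('pics/w5.png')
cv2.imwrite('pics/w5h.png',cv2.resize(im[165:225,215:295],None,fx=8,fy=8,interpolation=cv2.INTER_CUBIC))
E
```

```text
mouth [0.5585 0.017  0.1077] [0.001 0.001]
red [0.5584 0.0166 0.0556] [0.0014 0.0014]
bar [0.5568 0.0279 0.068 ] [0.0016 0.0016]
contact [0.577  0.0198 0.0317] [0.0012 0.0012]
redleft [0.5611 0.0075 0.0487] [0.0016 0.0016]
redbot [0.5676 0.0186 0.0589] [0.002 0.002]
hook est [0.57587001 0.05063921 0.16760539] [250.96429367 187.22163083] [245.26305528 187.21666478] [257.91197459 188.80828704]
```

View pics/w5h.png

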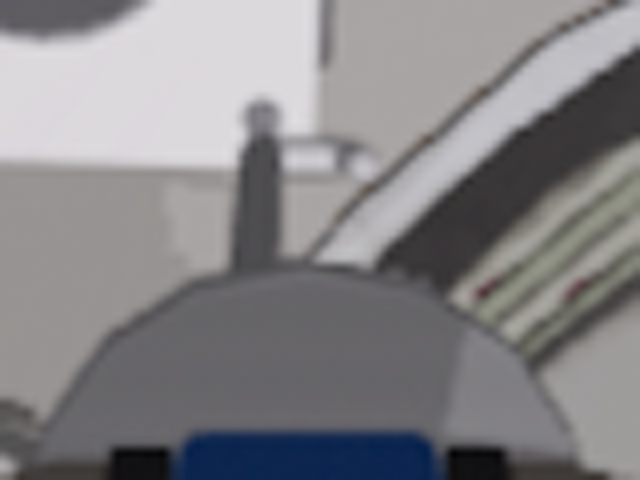

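```bash
python3 - <<'E'
from h import *
m4=np.load('w4m.npy',allow_pickle=True).item();m5=np.load('w5m.npy',allow_pickle=True).item()
M4=atz('wrist',(220+331/11-.5,80+300/11-.5),.096,m4);M5=atz('wrist',(182+348/9-.5,115+323/9-.5),.096,m5);print(M4,M5)
rod=atz('wrist',(215+262/8-.5,165+150/8),.1676,m5);tip=atz('wrist',(215+362/8-.5,165+163/8),.1736,m5);print(rod,tip,np.degrees(np.arctan2(*(tip-rod)[[1,0]])),np.linalg.norm((tip-rod)[:2]))
c=np.array([np.cos(np.radians(100)),np.sin(np.radians(100))]);bowl=(rod+ (tip-rod)*5/11)[:2];print('bowl',bowl,'delta',M5[:2]-.003*c-bowl)
# yaw of well from contacts / corner screws in w5: screws (88,58),(608,75)? and (92,562),(590,580)
S=[atz('wrist',(182+x/9-.5,115+y/9-.5),.096,m5)[:2] for x,y in((88,58),(608,75),(92,562),(590,580))]
for a,b in((0,1),(2,3),(0,2),(1,3)):
    d=S[b]-S[a];print(np.linalg.norm(d),np.degrees(np.arctan2(d[1],d[0])))
print('c screws',np.mean(S,0))
E
```

```text
[0.55889599 0.01796566 0.096     ] [0.5598262 0.0153729 0.096    ]
[0.57339311 0.04686117 0.1676    ] [0.57141664 0.05738536 0.1736    ] 100.63641225925247 0.010708176235318868
bowl [0.57249472 0.0516449 ] delta [-0.01214757 -0.03922641]
0.059813942558087585 98.95355988590828
0.05973166956972254 98.48939253566954
0.05930518987704376 8.692446760145154
0.05978952080032688 8.613841009211356
c screws [0.56001276 0.01504888]
```

>>> {"name": "arm_command", "arguments": {"steps": [[[-0.6,-2,-1],-1,1.5],[[-0.6,-1.9,-1],0,1.5],[[0,0,-1],0,1.5],[[0,0,-1],0,1.5],[[0,0,-1],0,1.5],[[0,0,0],0,1.5]]}}

```text
time_s: 8.9
ee_pos: [0.5628, 0.0053, 0.2384]
orientation: [-0.117, 1.55, 0.144]
ft_force: [0.6, 0.1, -1.3]
gripper_width: 0.193
```

```bash
python3 st.py; python3 - <<'E'
from h import *
im=bot.get_image('wrist');m=bot.camera_model('wrist');np.save('w6m.npy',m,allow_pickle=True);cv2.imwrite('pics/w6.png',im)
u,v=proj('wrist',[.56,.0152,.096],m);print(u,v)
a,b=int(v)-45,int(u)-45;print(a,b)
cv2.imwrite('pics/w6c.png',cv2.resize(im[a:a+80,b:b+90],None,fx=8,fy=8,interpolation=cv2.INTER_CUBIC))
E
```

```text
t 8.9 ee [0.5628 0.0053 0.2384] yaw 99.56 tilt [-1.     0.016  0.018] f [ 0.62  0.1  -1.27] w 1.778 q [-0.34  0.29  0.35  1.83 -0.13  1.03  1.8 ]
260.91592198043816 177.92670522898166
132 215
```

View pics/w6c.png

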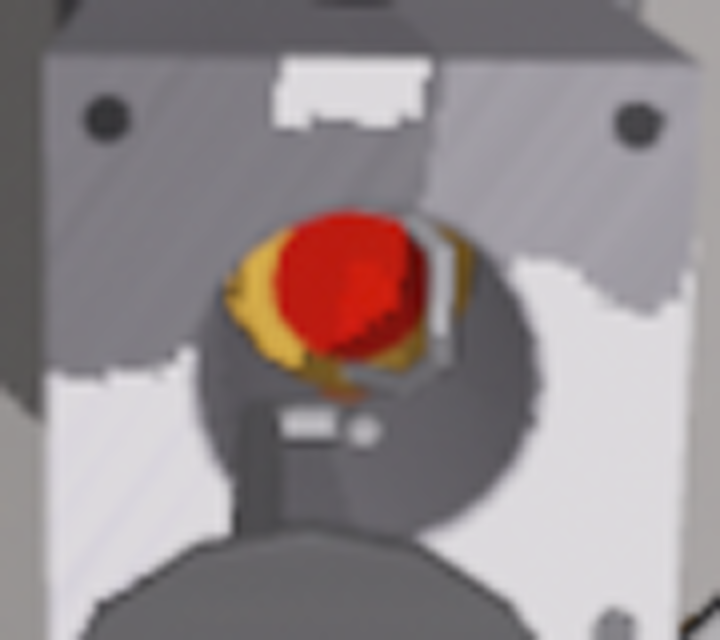

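```bash
python3 - <<'E'
from h import *
m=np.load('w6m.npy',allow_pickle=True).item()
P=lambda x,y,z:atz('wrist',(215+(x+.5)/8-.5,132+(y+.5)/8-.5),z,m)
zb=.2384+.0126-.1375
S=[P(x,y,.096)[:2] for x,y in((107,118),(637,125))];mid=(S[0]+S[1])/2;d=S[1]-S[0];a=np.arctan2(d[1],d[0]);print('screws',S,np.linalg.norm(d),np.degrees(a))
c=d/np.linalg.norm(d);cx=np.array([c[1],-c[0]])
print('centre from screws',mid+cx*.02975,'ellipse',P(367,380,.096))
rod=P(258,424,zb);tip=P(362,430,zb+.006);b=(rod+(tip-rod)*5/11)[:2];print(rod,tip,np.degrees(np.arctan2(*(tip-rod)[[1,0]])))
C=mid+cx*.02975
for ce in(C,P(367,380,.096)[:2]): print('bowl in well frame (x,y)',(b-ce)@cx,(b-ce)@c)
# bail/crown in well frame along y: at z guess
for z in(.045,.055,.06): 
  q=P(350,285,z-.01)[:2]-C;k=P(442,290,z)[:2]-C;print(z,'red',q@cx,q@c,'bar',k@cx,k@c)
E
```

```text
screws [array([ 0.53609235, -0.01915558]), array([0.52705911, 0.04001934])] 0.059860425686781286 98.67937938087634
centre from screws [0.56098504 0.0149213 ] ellipse [0.56113201 0.01494803 0.096     ]
[0.56412309 0.00267111 0.1135    ] [0.5615207  0.01356772 0.1195    ] 103.43211126142602
bowl in well frame (x,y) 0.0008315748688327027 -0.007508661967937774
bowl in well frame (x,y) 0.0006822515941655141 -0.007512902720213174
0.045 red 0.0006808399724554841 -8.110313800258532e-06 bar -0.0007029913600941005 0.011937942843336085
0.055 red -0.001231345048427972 -0.00036402263355491245 bar -0.002629766356133605 0.011242323666904362
0.06 red -0.002187437558869754 -0.0005419787934322259 bar -0.0035931538541533574 0.010894514078688496
```

>>> {"name": "arm_command", "arguments": {"steps": [[[-0.1,0.35,0],-0.5,1.5],[[0,0,-1.5],0,1.5],[[0,0,-1.5],0,1.5],[[0,0,-1],0,1.5],[[0,0,0],0,1.5],[[0,0,0],0,1.5]]}}

```text
time_s: 9.55
ee_pos: [0.5647, 0.0129, 0.2005]
orientation: [-0.111, 1.544, 0.14]
ft_force: [0.3, -0.5, -0.1]
gripper_width: 0.193
```

```bash
python3 st.py; python3 - <<'E'
from h import *
im=bot.get_image('wrist');m=bot.camera_model('wrist');np.save('w7m.npy',m,allow_pickle=True);cv2.imwrite('pics/w7.png',im)
u,v=proj('wrist',[.561,.0149,.096],m);print(u,v)
a,b=int(v)-45,int(u)-45;print(a,b)
cv2.imwrite('pics/w7c.png',cv2.resize(im[a:a+80,b:b+90],None,fx=8,fy=8,interpolation=cv2.INTER_CUBIC))
E
```

```text
t 9.55 ee [0.5647 0.0129 0.2005] yaw 99.22 tilt [-1.     0.017  0.025] f [ 0.32 -0.5  -0.11] w 1.773 q [-0.34  0.33  0.33  1.87 -0.16  0.95  1.8 ]
253.3077615348314 185.50279773619417
140 208
```

View pics/w7c.png

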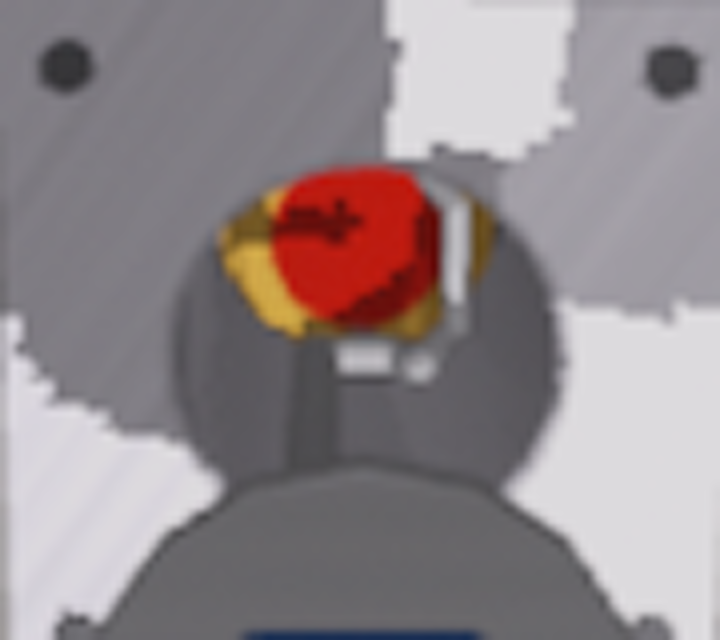

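```bash
cat > bw.py <<'E'
from h import *
def go(tag,sc,off,s1,s2,rodp,tipp,z_tcp,bar=None,red=None,zb=None):
    m=np.load(f'{tag}m.npy',allow_pickle=True).item()
    P=lambda p,z:atz('wrist',(off[1]+(p[0]+.5)/sc-.5,off[0]+(p[1]+.5)/sc-.5),z,m)
    zb=z_tcp+.0126-.1375
    A,B=P(s1,.096)[:2],P(s2,.096)[:2];d=B-A;c=d/np.linalg.norm(d);cx=np.array([c[1],-c[0]]);C=(A+B)/2+cx*.02975
    f=lambda p:np.round([((p[:2]-C)@cx)*1e3,((p[:2]-C)@c)*1e3],1)
    rod=P(rodp,zb);tip=P(tipp,zb+.006);b=rod+(tip-rod)*5/11
    print('C',C,'span',np.linalg.norm(d),'yaw',np.degrees(np.arctan2(c[1],c[0])),'zb',zb,'rod',f(rod),'bowl',f(b),'tip',f(tip))
    if bar:
        for z in(.045,.05,.055,.06): print(z,'bar',f(P(bar,z)),'red@z-16',f(P(red,z-.016)))
E
python3 - <<'E'
from bw import *
go('w7',8,(140,208),(66,67),(671,72),(315,356),(418,366),.2005,(457,250),(355,245))
E
```

```text
C [0.56037284 0.01478705] span 0.05982492478739398 yaw 98.59369134619972 zb 0.0756 rod [ 4.5 -5.1] bowl [ 4.3 -0.1] tip [4.1 5.9]
0.045 bar [-1.  11.8] red@z-16 [ 1.8 -0.1]
0.05 bar [-2.  11.6] red@z-16 [ 0.7 -0.2]
0.055 bar [-3.1 11.3] red@z-16 [-0.3 -0.3]
0.06 bar [-4.1 11. ] red@z-16 [-1.3 -0.3]
```

>>> {"name": "arm_command", "arguments": {"steps": [[[-0.37,-0.45,0],0,1.5],[[0,0,0],0,1.5]]}}

```text
time_s: 9.8
ee_pos: [0.5613, 0.008, 0.2016]
orientation: [-0.111, 1.542, 0.141]
ft_force: [0.6, 0.1, -0.7]
gripper_width: 0.195
```

```bash
python3 st.py
```

```text
t 9.8 ee [0.5613 0.008  0.2016] yaw 99.22 tilt [-1.     0.017  0.026] f [ 0.57  0.13 -0.73] w 1.788 q [-0.34  0.32  0.34  1.87 -0.16  0.94  1.8 ]
```

>>> {"name": "arm_command", "arguments": {"steps": [[[0,0,-1],0,1.5],[[0,0,0],0,1.5]]}}

```text
time_s: 10.0
ee_pos: [0.5616, 0.0078, 0.1917]
orientation: [-0.11, 1.54, 0.14]
ft_force: [-0.7, 0.2, -0.8]
gripper_width: 0.19
```

```bash
python3 st.py
```

```text
t 10.0 ee [0.5616 0.0078 0.1917] yaw 99.2 tilt [-0.999  0.017  0.028] f [-0.67  0.23 -0.76] w 1.748 q [-0.33  0.33  0.33  1.88 -0.16  0.92  1.81]
```

>>> {"name": "arm_command", "arguments": {"steps": [[[-0.04,0.03,-1],0,1.5],[[0,0,0],0,1.5]]}}

```text
time_s: 10.2
ee_pos: [0.561, 0.0082, 0.1807]
orientation: [-0.11, 1.541, 0.14]
ft_force: [0.0, 0.3, -0.8]
gripper_width: 0.192
```

```bash
python3 st.py; cat > snap.py <<'E'
import sys
from h import *
t=sys.argv[1]
im=bot.get_image('wrist');m=bot.camera_model('wrist');np.save(t+'m.npy',m,allow_pickle=True);cv2.imwrite(f'pics/{t}.png',im)
u,v=proj('wrist',[.5605,.0149,.096],m)
a,b=int(v)-45,int(u)-45;print(a,b)
cv2.imwrite(f'pics/{t}c.png',cv2.resize(im[a:a+80,b:b+90],None,fx=8,fy=8,interpolation=cv2.INTER_CUBIC))
E
python3 snap.py w8
```

```text
t 10.2 ee [0.561  0.0082 0.1807] yaw 99.2 tilt [-0.999  0.017  0.028] f [ 0.    0.28 -0.84] w 1.766 q [-0.33  0.35  0.33  1.89 -0.17  0.9   1.81]
150 214
```

View pics/w8c.png

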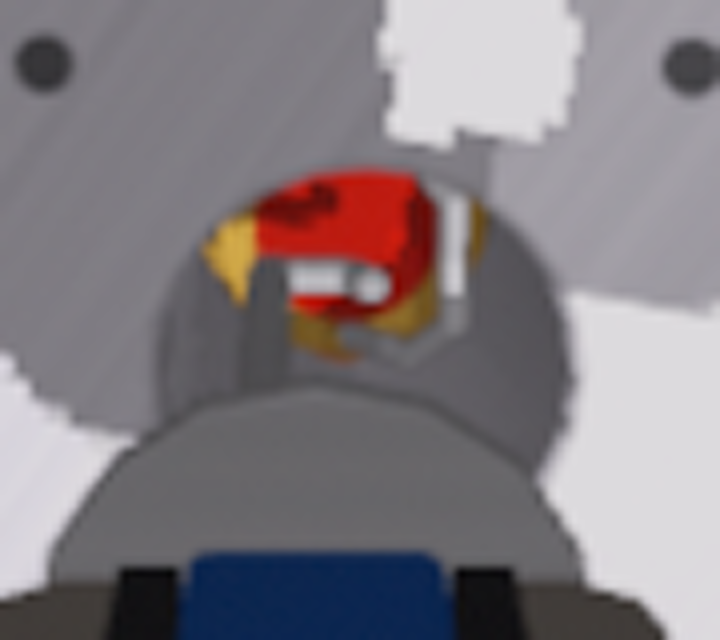

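```bash
python3 - <<'E'
from bw import *
go('w8',8,(150,214),(44,64),(692,67),(270,278),(371,285),.1807,(454,245),(340,240))
E
```

```text
C [0.56143653 0.014783  ] span 0.060034140069702716 yaw 98.73335036386226 zb 0.05579999999999999 rod [ 0.8 -9. ] bowl [ 0.4 -4. ] tip [0.  1.9]
0.045 bar [-0.4 11.9] red@z-16 [ 2.9 -0.6]
0.05 bar [-1.6 11.5] red@z-16 [ 1.7 -0.7]
0.055 bar [-2.8 11.2] red@z-16 [ 0.5 -0.9]
0.06 bar [-4.  10.8] red@z-16 [-0.7 -1. ]
```

>>> {"name": "arm_command", "arguments": {"steps": [[[0,0,-0.4],0,1.5],[[0,0,0],0,1.5]]}}

```text
time_s: 10.45
ee_pos: [0.5618, 0.0081, 0.1771]
orientation: [-0.11, 1.539, 0.14]
ft_force: [-0.7, -0.2, -1.5]
gripper_width: 0.193
```

>>> {"name": "arm_command", "arguments": {"steps": [[[0,0,-0.3],0,1.5],[[0,0,0],0,1.5]]}}

```text
time_s: 10.65
ee_pos: [0.562, 0.0082, 0.1739]
orientation: [-0.11, 1.539, 0.14]
ft_force: [-0.5, -1.0, -1.0]
gripper_width: 0.193
```

>>> {"name": "arm_command", "arguments": {"steps": [[[0,0,-0.3],0,1.5],[[0,0,0],0,1.5]]}}

```text
time_s: 10.85
ee_pos: [0.5621, 0.0082, 0.1708]
orientation: [-0.11, 1.539, 0.14]
ft_force: [-0.7, -0.3, -0.7]
gripper_width: 0.19
```

```bash
python3 st.py;python3 snap.py w9
```

```text
t 10.85 ee [0.5621 0.0082 0.1708] yaw 99.2 tilt [-0.999  0.017  0.03 ] f [-0.71 -0.26 -0.7 ] w 1.743 q [-0.33  0.36  0.33  1.9  -0.18  0.88  1.82]
153 215
```

View pics/w9c.png

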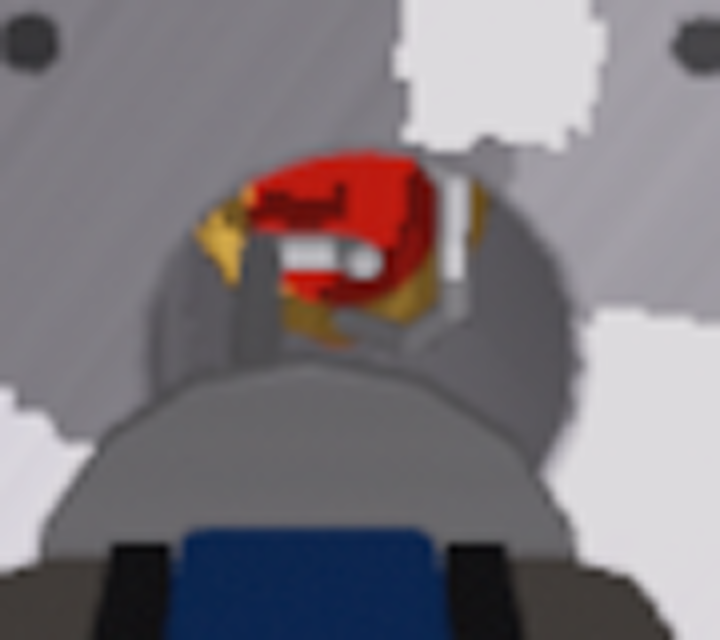

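>>> {"name": "arm_command", "arguments": {"steps": [[[-0.05,0,-0.3],0,1.5],[[0,0,0],0,1.5]]}}

```text
time_s: 11.1
ee_pos: [0.5619, 0.0081, 0.168]
orientation: [-0.11, 1.538, 0.14]
ft_force: [0.3, -1.3, -0.4]
gripper_width: 0.193
```

>>> {"name": "arm_command", "arguments": {"steps": [[[0,0,-0.2],0,1.5],[[0,0,0],0,1.5]]}}

```text
time_s: 11.3
ee_pos: [0.5619, 0.0081, 0.1658]
orientation: [-0.11, 1.538, 0.14]
ft_force: [0.9, -1.1, -1.0]
gripper_width: 0.191
```

>>> {"name": "arm_command", "arguments": {"steps": [[[0,0,-0.2],0,1.5],[[0,0,0],0,1.5]]}}

```text
time_s: 11.5
ee_pos: [0.5619, 0.0081, 0.1637]
orientation: [-0.11, 1.538, 0.14]
ft_force: [0.3, -0.9, -0.5]
gripper_width: 0.194
```

>>> {"name": "arm_command", "arguments": {"steps": [[[0,0,-0.2],0,1.5],[[0,0,0],0,1.5]]}}

```text
time_s: 11.7
ee_pos: [0.5621, 0.0081, 0.1616]
orientation: [-0.11, 1.537, 0.14]
ft_force: [-0.8, 0.5, -1.8]
gripper_width: 0.192
```

>>> {"name": "arm_command", "arguments": {"steps": [[[0,0,-0.2],0,1.5],[[0,0,0],0,1.5]]}}

```text
time_s: 11.9
ee_pos: [0.5625, 0.0081, 0.1601]
orientation: [-0.11, 1.536, 0.14]
ft_force: [0.4, -0.1, -0.4]
gripper_width: 0.192
```

```bash
python3 st.py;python3 snap.py w10
```

```text
t 11.9 ee [0.5625 0.0081 0.1601] yaw 99.19 tilt [-0.999  0.017  0.032] f [ 0.44 -0.14 -0.37] w 1.762 q [-0.32  0.37  0.32  1.91 -0.18  0.85  1.83]
157 215
```

View pics/w10c.png

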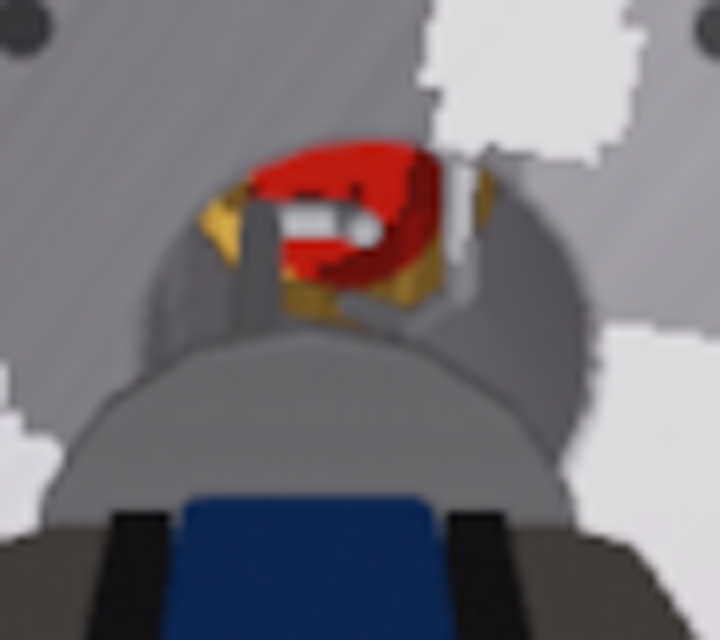

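>>> {"name": "arm_command", "arguments": {"steps": [[[0,0,-0.15],0,1.5],[[0,0,0],0,1.5],[[0,0,0],0,1.5]]}}

```text
time_s: 12.25
ee_pos: [0.5627, 0.0081, 0.1594]
orientation: [-0.11, 1.536, 0.141]
ft_force: [-0.5, -0.5, 0.9]
gripper_width: 0.191
```

```bash
python3 st.py
```

```text
t 12.25 ee [0.5627 0.0081 0.1594] yaw 99.2 tilt [-0.999  0.017  0.033] f [-0.48 -0.48  0.85] w 1.756 q [-0.32  0.38  0.32  1.91 -0.18  0.85  1.83]
```

>>> {"name": "arm_command", "arguments": {"steps": [[[0,0,-0.15],0,1.5],[[0,0,0],0,1.5],[[0,0,0],0,1.5]]}}

```text
time_s: 12.55
ee_pos: [0.563, 0.008, 0.1595]
orientation: [-0.11, 1.535, 0.141]
ft_force: [0.1, -0.2, 1.9]
gripper_width: 0.192
```

```bash
python3 st.py
```

```text
t 12.55 ee [0.563  0.008  0.1595] yaw 99.19 tilt [-0.999  0.017  0.033] f [ 0.12 -0.25  1.92] w 1.768 q [-0.32  0.38  0.32  1.91 -0.19  0.85  1.83]
```

>>> {"name": "arm_command", "arguments": {"steps": [[[-0.1,0,0.25],0,1.5],[[0,0,0],0,1.5]]}}

```text
time_s: 12.75
ee_pos: [0.5619, 0.008, 0.1614]
orientation: [-0.11, 1.535, 0.141]
ft_force: [-0.2, 0.1, -1.2]
gripper_width: 0.196
```

```bash
python3 st.py;python3 snap.py w11; python3 - <<'E'
from bw import *
go('w10',8,(157,215),(23,20),(722,25),(262,220),(362,230),.1601,(458,215),(340,240))
E
```

```text
t 12.75 ee [0.5619 0.008  0.1614] yaw 99.19 tilt [-0.999  0.017  0.033] f [-0.21  0.11 -1.16] w 1.802 q [-0.32  0.37  0.32  1.91 -0.18  0.85  1.83]
157 215
C [0.55987737 0.01460868] span 0.059357573925269067 yaw 98.58752047688257 zb 0.03519999999999998 rod [ 3.2 -9.2] bowl [ 3.  -4.3] tip [2.7 1.5]
0.045 bar [ 0.  11.5] red@z-16 [ 7.1 -0.4]
0.05 bar [-1.2 11.1] red@z-16 [ 5.7 -0.6]
0.055 bar [-2.5 10.8] red@z-16 [ 4.4 -0.7]
0.06 bar [-3.8 10.4] red@z-16 [ 3.1 -0.9]
```

View pics/w11c.png

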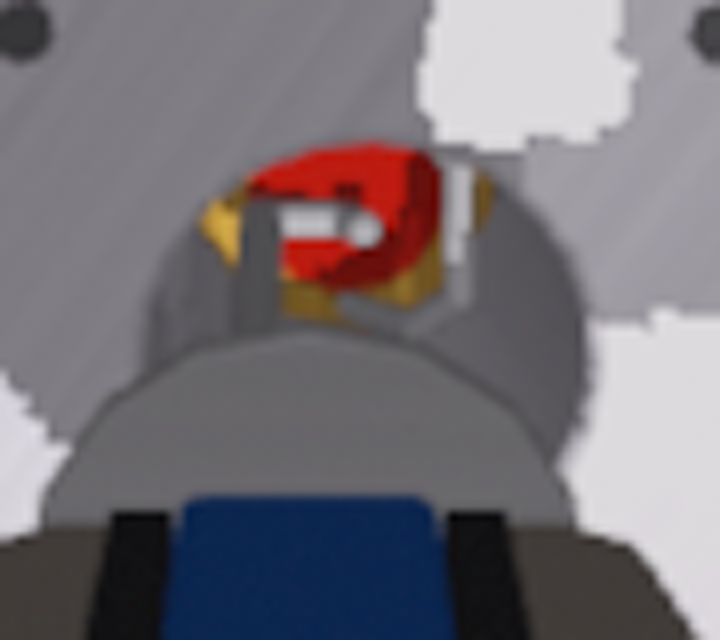

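>>> {"name": "arm_command", "arguments": {"steps": [[[-0.3,-0.05,0.1],0,1.5],[[0,0,0],0,1.5],[[-0.08,0.5,0],0,1.5],[[0,0,0],0,1.5]]}}

```text
time_s: 13.2
ee_pos: [0.5572, 0.0129, 0.1615]
orientation: [-0.11, 1.537, 0.141]
ft_force: [0.4, 1.1, 0.1]
gripper_width: 0.193
```

```bash
python3 st.py;python3 snap.py w12
```

```text
t 13.2 ee [0.5572 0.0129 0.1615] yaw 99.19 tilt [-0.999  0.017  0.032] f [0.37 1.07 0.09] w 1.776 q [-0.33  0.36  0.32  1.92 -0.18  0.85  1.82]
162 208
```

View pics/w12c.png

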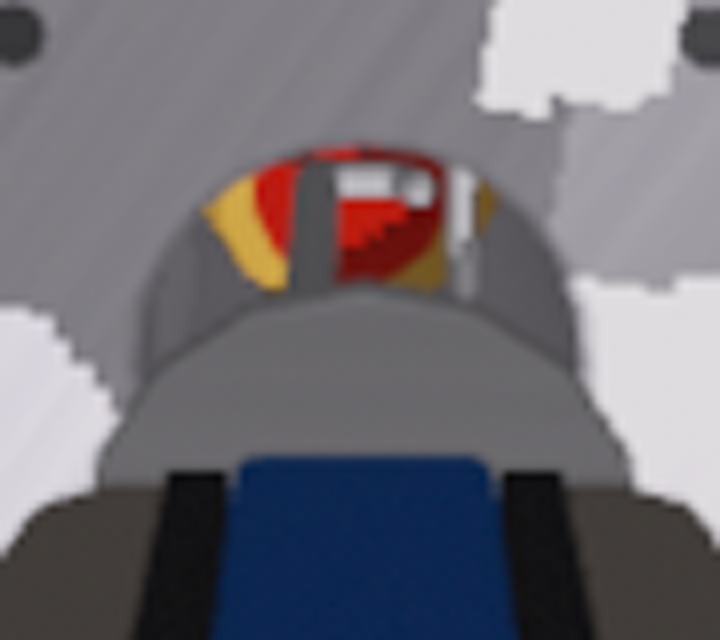

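```bash
python3 - <<'E'
from bw import *
go('w12',8,(162,208),(14,35),(710,35),(315,180),(418,186),.1615,(462,200),(340,240))
E
```

```text
C [0.56022487 0.01437231] span 0.05971992704332035 yaw 98.95690363303527 zb 0.036599999999999994 rod [-1.7 -4.1] bowl [-2.1  0.9] tip [-2.5  6.9]
0.045 bar [-1.6 11.5] red@z-16 [ 7.3 -1.3]
0.05 bar [-2.9 11.3] red@z-16 [ 5.9 -1.3]
0.055 bar [-4.3 11. ] red@z-16 [ 4.5 -1.4]
0.06 bar [-5.6 10.7] red@z-16 [ 3.1 -1.4]
```

>>> {"name": "arm_command", "arguments": {"steps": [[[0.2,0,0.12],0,1.5],[[0,0.5,0],0,1.5],[[0,0,0],0,1.5]]}}

```text
time_s: 13.55
ee_pos: [0.5597, 0.0179, 0.1629]
orientation: [-0.11, 1.536, 0.14]
ft_force: [0.4, 0.1, -1.1]
gripper_width: 0.193
```

```bash
python3 st.py;python3 snap.py w13
```

```text
t 13.55 ee [0.5597 0.0179 0.1629] yaw 99.17 tilt [-0.999  0.017  0.032] f [ 0.44  0.12 -1.11] w 1.776 q [-0.34  0.37  0.32  1.91 -0.18  0.86  1.81]
157 202
```

View pics/w13c.png

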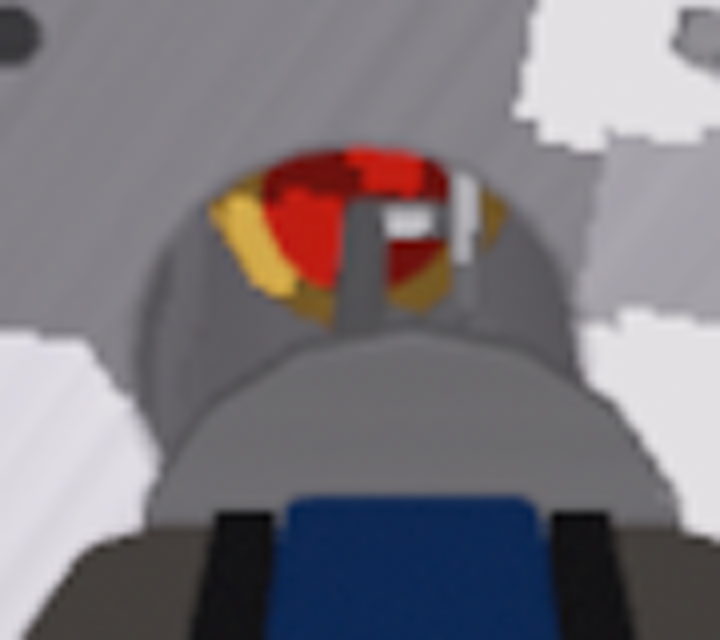

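>>> {"name": "arm_command", "arguments": {"steps": [[[-0.1,0.42,0],0,1.5],[[0,0,0],0,1.5]]}}

```text
time_s: 13.8
ee_pos: [0.5587, 0.0219, 0.1629]
orientation: [-0.11, 1.536, 0.139]
ft_force: [1.1, -0.0, -1.4]
gripper_width: 0.195
```

```bash
python3 st.py;python3 snap.py w14
```

```text
t 13.8 ee [0.5587 0.0219 0.1629] yaw 99.14 tilt [-0.999  0.016  0.032] f [ 1.14 -0.02 -1.4 ] w 1.79 q [-0.35  0.36  0.32  1.92 -0.18  0.85  1.8 ]
158 196
```

View pics/w14c.png

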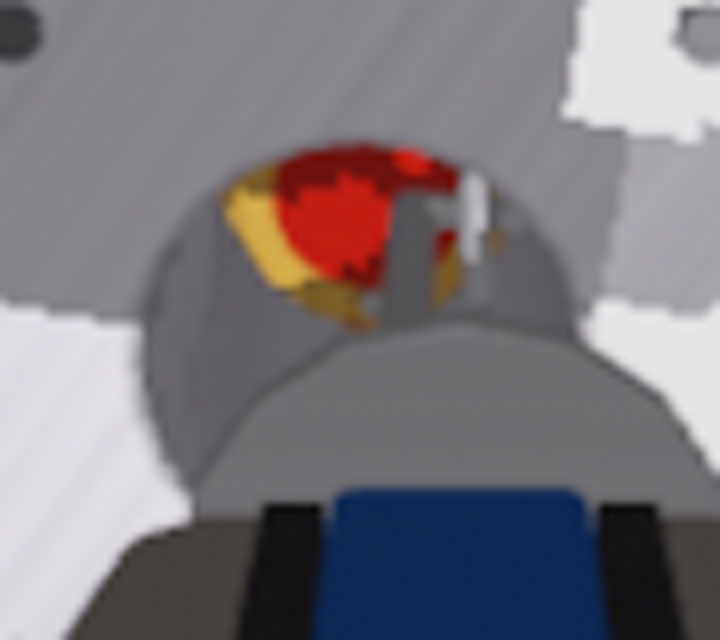

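>>> {"name": "arm_command", "arguments": {"steps": [[[0,0.08,0],0,1.5],[[0,0,0.25],0,1.5],[[0,0,0.25],0,1.5],[[0,0,0],0,1.5]]}}

```text
time_s: 14.25
ee_pos: [0.5588, 0.022, 0.1684]
orientation: [-0.11, 1.536, 0.138]
ft_force: [-0.1, 0.4, -1.4]
gripper_width: 0.191
```

```bash
python3 st.py;python3 snap.py w15
```

```text
t 14.25 ee [0.5588 0.022  0.1684] yaw 99.09 tilt [-0.999  0.016  0.032] f [-0.1   0.39 -1.42] w 1.756 q [-0.35  0.36  0.32  1.91 -0.17  0.87  1.79]
156 195
```

View pics/w15c.png

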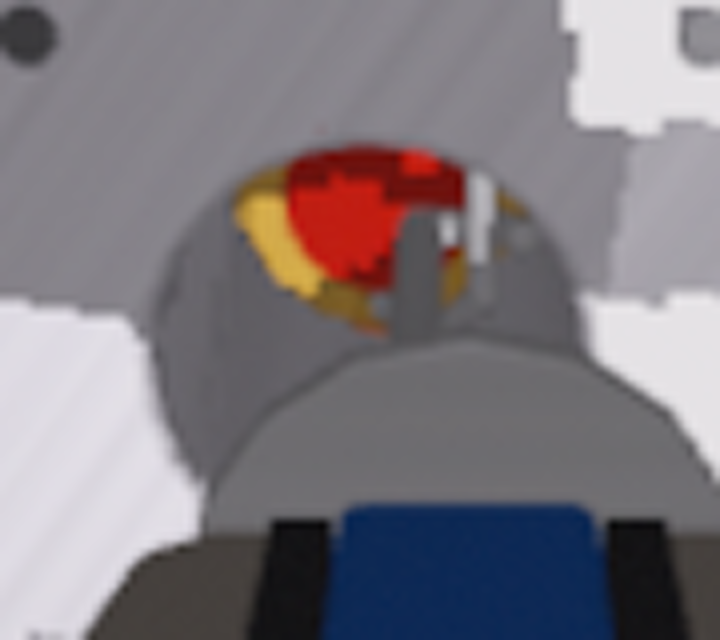

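>>> {"name": "arm_command", "arguments": {"steps": [[[0,0,0.25],0,1.5],[[0,0,0],0,1.5]]}}

```text
time_s: 14.5
ee_pos: [0.5587, 0.0219, 0.171]
orientation: [-0.11, 1.536, 0.138]
ft_force: [0.0, 0.7, -1.1]
gripper_width: 0.192
```

>>> {"name": "arm_command", "arguments": {"steps": [[[0,-0.05,0.25],0,1.5],[[0,0,0],0,1.5]]}}

```text
time_s: 14.7
ee_pos: [0.5585, 0.0211, 0.1735]
orientation: [-0.11, 1.537, 0.138]
ft_force: [-0.1, 0.8, -0.7]
gripper_width: 0.193
```

```bash
python3 st.py;python3 snap.py w16
```

```text
t 14.7 ee [0.5585 0.0211 0.1735] yaw 99.08 tilt [-0.999  0.016  0.032] f [-0.12  0.85 -0.74] w 1.774 q [-0.35  0.35  0.33  1.91 -0.17  0.88  1.79]
154 196
```

View pics/w16c.png

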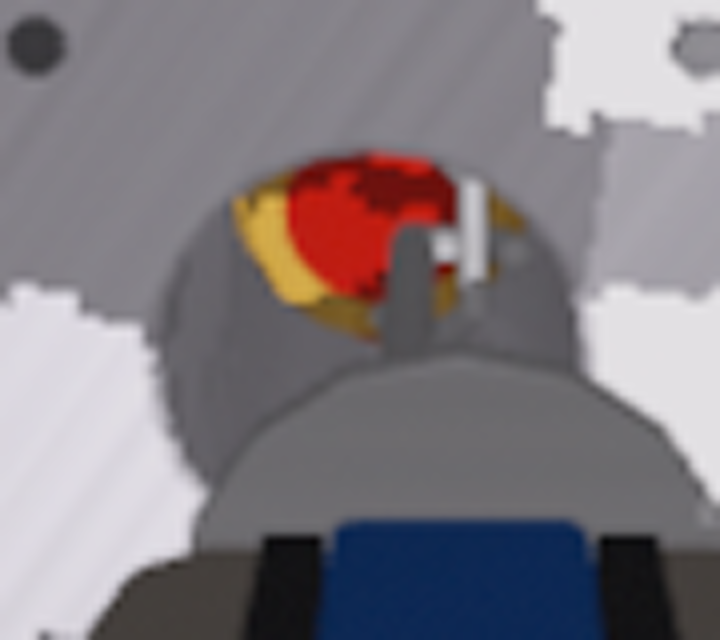

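>>> {"name": "arm_command", "arguments": {"steps": [[[0.01,-0.1,0.2],0,1.5],[[0,0,0],0,1.5]]}}

```text
time_s: 14.95
ee_pos: [0.5583, 0.0199, 0.1751]
orientation: [-0.11, 1.537, 0.138]
ft_force: [0.2, -0.7, -1.7]
gripper_width: 0.194
```

>>> {"name": "arm_command", "arguments": {"steps": [[[0.03,-0.2,0.15],0,1.5],[[0,0,0],0,1.5]]}}

```text
time_s: 15.15
ee_pos: [0.5585, 0.0178, 0.1764]
orientation: [-0.11, 1.538, 0.138]
ft_force: [0.8, -0.1, -2.1]
gripper_width: 0.192
```

```bash
python3 st.py;python3 snap.py w17
```

```text
t 15.15 ee [0.5585 0.0178 0.1764] yaw 99.08 tilt [-0.999  0.015  0.031] f [ 0.75 -0.09 -2.14] w 1.761 q [-0.35  0.35  0.33  1.91 -0.17  0.88  1.79]
154 201
```

View pics/w17c.png

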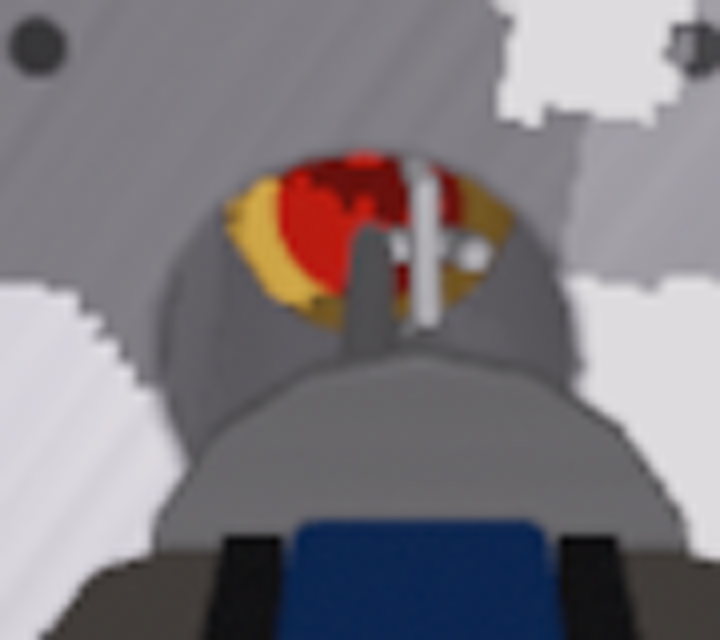

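>>> {"name": "arm_command", "arguments": {"steps": [[[0.04,-0.25,0.1],0,1.5],[[0,0,0],0,1.5]]}}

```text
time_s: 15.4
ee_pos: [0.5588, 0.0155, 0.1772]
orientation: [-0.11, 1.538, 0.138]
ft_force: [1.3, -0.3, -3.1]
gripper_width: 0.194
```

>>> {"name": "arm_command", "arguments": {"steps": [[[0.04,-0.25,0.1],0,1.5],[[0,0,0],0,1.5]]}}

```text
time_s: 15.6
ee_pos: [0.5589, 0.013, 0.178]
orientation: [-0.11, 1.539, 0.138]
ft_force: [0.1, 0.4, -2.8]
gripper_width: 0.191
```

```bash
python3 st.py;python3 snap.py w18
```

```text
t 15.6 ee [0.5589 0.013  0.178 ] yaw 99.11 tilt [-0.999  0.016  0.03 ] f [ 0.07  0.39 -2.83] w 1.758 q [-0.34  0.35  0.33  1.9  -0.17  0.89  1.8 ]
153 207
```

View pics/w18c.png

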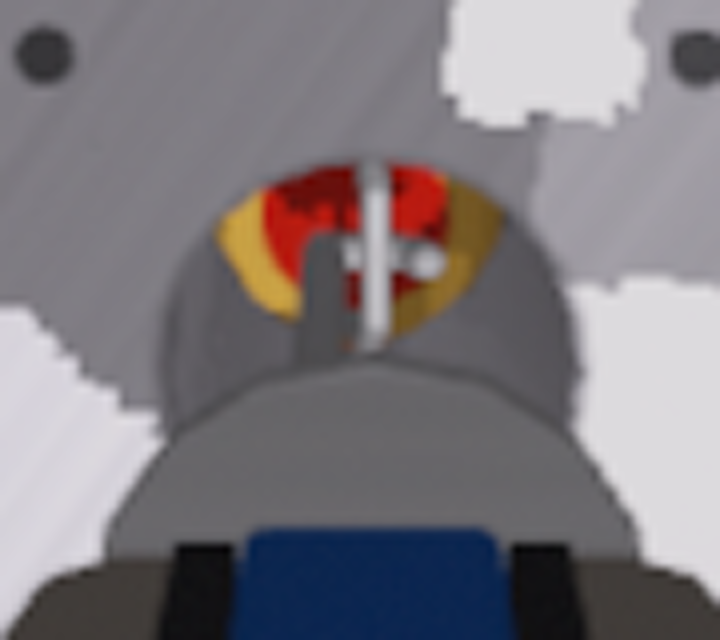

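>>> {"name": "arm_command", "arguments": {"steps": [[[0.02,-0.1,0.1],0,1.5],[[0,0,0.1],0,1.5],[[0,0,0.1],0,1.5]]}}

```text
time_s: 15.95
ee_pos: [0.5581, 0.012, 0.1801]
orientation: [-0.11, 1.541, 0.139]
ft_force: [-0.1, 0.0, -5.5]
gripper_width: 0.192
```

```bash
python3 st.py
```

```text
t 15.95 ee [0.5581 0.012  0.1801] yaw 99.13 tilt [-1.     0.016  0.027] f [-0.07  0.04 -5.53] w 1.768 q [-0.34  0.34  0.33  1.9  -0.17  0.9   1.8 ]
```

>>> {"name": "arm_command", "arguments": {"steps": [[[0,0,0.15],0,1.5],[[0,0,0.15],0,1.5],[[0,0,0.15],0,1.5]]}}

```text
time_s: 16.25
ee_pos: [0.5576, 0.012, 0.1843]
orientation: [-0.111, 1.543, 0.138]
ft_force: [0.4, -0.3, -6.1]
gripper_width: 0.193
```

```bash
python3 st.py
```

```text
t 16.25 ee [0.5576 0.012  0.1843] yaw 99.13 tilt [-1.     0.016  0.026] f [ 0.41 -0.32 -6.09] w 1.772 q [-0.34  0.34  0.33  1.9  -0.16  0.91  1.8 ]
```

>>> {"name": "arm_command", "arguments": {"steps": [[[0.02,0,0.2],0,1.5],[[0.02,0,0.2],0,1.5],[[0.02,0,0.2],0,1.5],[[0.02,0,0.2],0,1.5],[[0,0,0],0,1.5]]}}

```text
time_s: 16.75
ee_pos: [0.5598, 0.0121, 0.1952]
orientation: [-0.11, 1.539, 0.139]
ft_force: [-0.3, 0.0, -2.6]
gripper_width: 0.193
```

```bash
python3 st.py;python3 snap.py w19
```

```text
t 16.75 ee [0.5598 0.0121 0.1952] yaw 99.13 tilt [-0.999  0.016  0.029] f [-0.31  0.01 -2.61] w 1.778 q [-0.34  0.33  0.33  1.89 -0.16  0.93  1.8 ]
147 208
```

View pics/w19c.png

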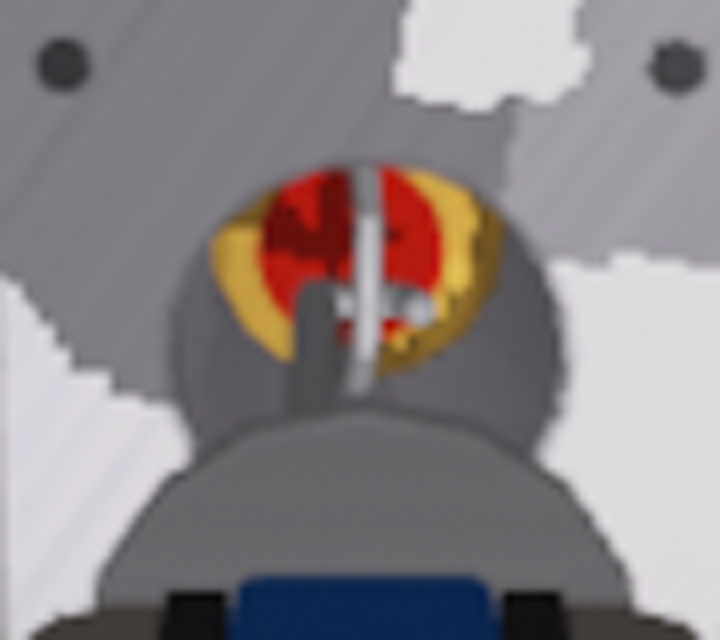

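>>> {"name": "arm_command", "arguments": {"steps": [[[0,0,0.6],0,1.5],[[0,0,0.8],0,1.5],[[0,0,0.8],0,1.5],[[0,0,0.5],0,1.5],[[0,0,0],0,1.5]]}}

```text
time_s: 17.3
ee_pos: [0.5601, 0.0121, 0.2252]
orientation: [-0.11, 1.538, 0.139]
ft_force: [-0.3, 0.3, -2.4]
gripper_width: 0.194
```

```bash
python3 st.py;python3 snap.py w20
```

```text
t 17.3 ee [0.5601 0.0121 0.2252] yaw 99.13 tilt [-0.999  0.016  0.031] f [-0.31  0.3  -2.36] w 1.781 q [-0.35  0.29  0.34  1.86 -0.14  0.99  1.78]
137 208
```

View pics/w20c.png

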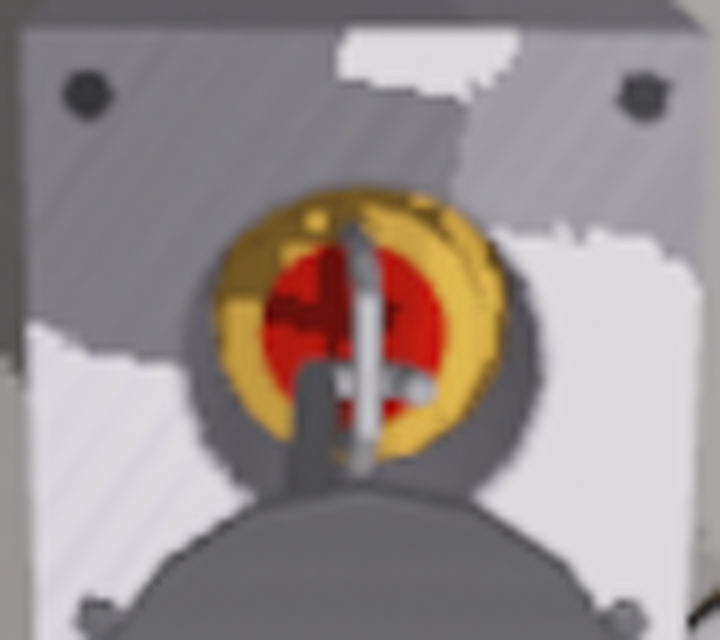

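>>> {"name": "arm_command", "arguments": {"steps": [[[0,0,0.8],0,1.5],[[0,0,1],0,1.5],[[0,0,1],0,1.5],[[0,0,1],0,1.5],[[0,0,1],0,1.5],[[0,0,1],0,1.5],[[0,0,0.6],0,1.5],[[0,0,0],0,1.5]]}}

```text
time_s: 18.15
ee_pos: [0.5599, 0.012, 0.2952]
orientation: [-0.11, 1.537, 0.139]
ft_force: [0.4, 0.4, -2.3]
gripper_width: 0.194
```

>>> {"name": "arm_command", "arguments": {"steps": [[[0,0,0.5],0,1.5],[[0,0,0],0,1.5],[[0,0,0],0,1.5],[[0,0,0],0,1.5]]}}

```text
time_s: 18.55
ee_pos: [0.5592, 0.012, 0.2997]
orientation: [-0.11, 1.539, 0.139]
ft_force: [-0.5, 0.3, -1.5]
gripper_width: 0.195
```

```bash
python3 st.py;python3 snap.py w21; python3 - <<'E'
from h import *
for n in('scene','top'):
    im=bot.get_image(n);cv2.imwrite(f'pics/{n}21.png',im)
    for t in('capsule_mid','tray'):
        for d in bot.spot_in(n,t)[:2]:print(n,t,d)
im=cv2.imread('pics/scene21.png');cv2.imwrite('pics/scene21c.png',cv2.resize(im[110:310,180:360],None,fx=3,fy=3,interpolation=cv2.INTER_CUBIC))
im=cv2.imread('pics/top21.png');cv2.imwrite('pics/top21c.png',cv2.resize(im[130:250,230:410],None,fx=4,fy=4,interpolation=cv2.INTER_CUBIC))
E
```

```text
t 18.55 ee [0.5592 0.012  0.2997] yaw 99.12 tilt [-0.999  0.016  0.029] f [-0.46  0.33 -1.48] w 1.788 q [-0.37  0.22  0.35  1.77 -0.1   1.14  1.75]
122 206
scene capsule_mid {'point': [269.2, 184.7], 'p': 0.49}
scene tray {'point': [286.7, 281.8], 'p': 0.6}
top tray {'point': [356.5, 191.6], 'p': 0.79}
```

View pics/w21.png

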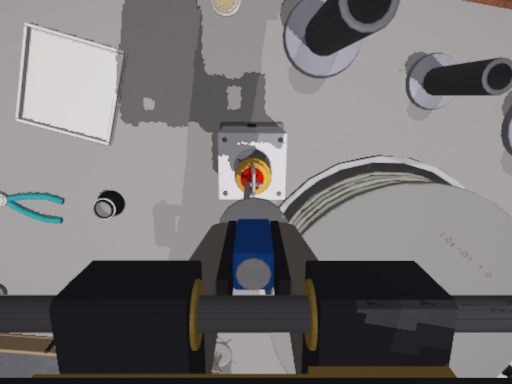

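View pics/scene21c.png

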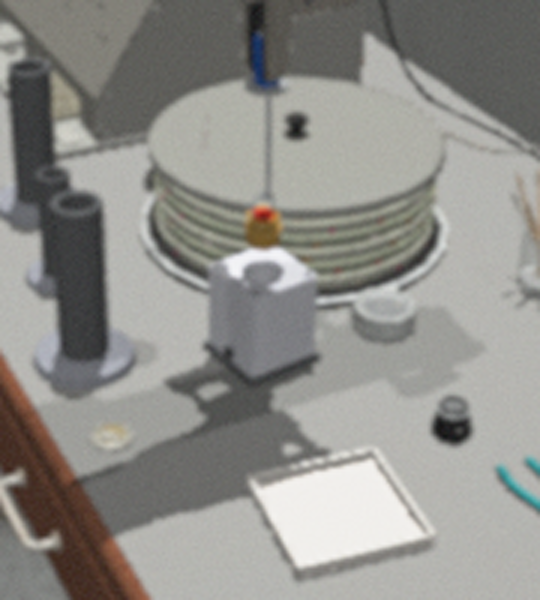

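View pics/top21c.png

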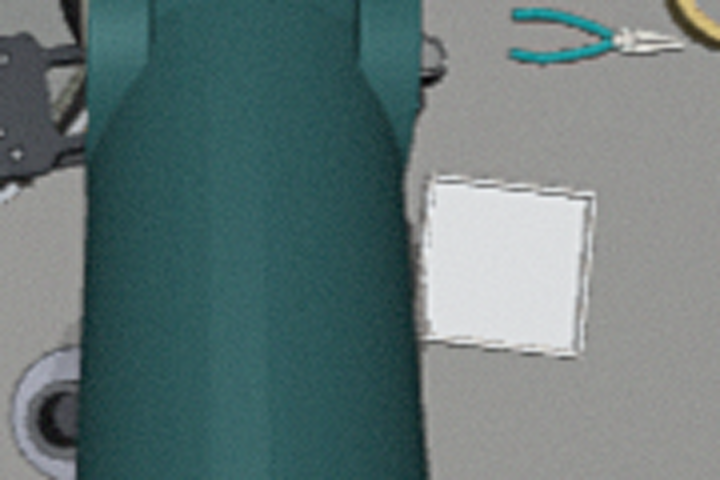

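```bash
python3 - <<'E'
from h import *
m=np.load('w21m.npy',allow_pickle=True).item()
C=[(27,26),(125,53),(109,144),(18,119)];P=[atz('wrist',c,.014,m) for c in C];print(np.round(P,4),np.mean(P,0))
for i in range(4):print(np.linalg.norm(P[i]-P[i-1]))
T=[(434,178),(593,192),(580,357),(424,340)];Q=[atz('top',(230+x/4,130+y/4),.014) for x,y in T];print(np.round(Q,4),np.mean(Q,0))
S=[(180+x/3,110+y/3) for x,y in((250,478),(375,450),(435,538),(298,574))];W=[atz('scene',s,.014) for s in S];print(np.mean(W,0))
E
```

```text
[[ 0.4495 -0.2725  0.014 ]
 [ 0.461  -0.1563  0.014 ]
 [ 0.5753 -0.17    0.014 ]
 [ 0.5613 -0.2852  0.014 ]] [ 0.51177836 -0.22101689  0.014     ]
0.1125648969173254
0.1168250991327469
0.1151742801926735
0.11599940549375115
[[ 0.5708 -0.1766  0.014 ]
 [ 0.5614 -0.2897  0.014 ]
 [ 0.4434 -0.2777  0.014 ]
 [ 0.4544 -0.168   0.014 ]] [ 0.50750671 -0.22799616  0.014     ]
[ 0.51270559 -0.22900989  0.014     ]
```

>>> {"name": "arm_command", "arguments": {"steps": [[[-0.2,-1,0],0,1.5],[[-0.4,-2,0],0,1.5],[[-0.6,-3,0],0,1.5],[[-0.7,-3.5,0],0,1.5],[[-0.7,-3.5,0],0,1.5],[[-0.7,-3.5,0],0,1.5],[[-0.6,-3,0],0,1.5],[[-0.5,-2.2,0],0,1.5]]}}

```text
time_s: 19.7
ee_pos: [0.5113, -0.2133, 0.3002]
orientation: [-0.115, 1.538, 0.144]
ft_force: [-0.2, 0.2, -2.4]
gripper_width: 0.193
```

>>> {"name": "arm_command", "arguments": {"steps": [[[-0.2,-1,0],0,1.5],[[0,0,0],0,1.5],[[0,0,0],0,1.5],[[0,0,0],0,1.5]]}}

```text
time_s: 20.1
ee_pos: [0.5076, -0.2267, 0.3004]
orientation: [-0.111, 1.538, 0.139]
ft_force: [0.4, 1.1, -1.8]
gripper_width: 0.191
```

```bash
python3 st.py; python3 - <<'E'
from h import *
im=bot.get_image('wrist');cv2.imwrite('pics/w22.png',im)
im=bot.get_image('scene');cv2.imwrite('pics/scene22c.png',cv2.resize(im[110:310,200:380],None,fx=3,fy=3,interpolation=cv2.INTER_CUBIC))
E
```

```text
t 20.1 ee [ 0.5076 -0.2267  0.3004] yaw 99.16 tilt [-0.999  0.015  0.03 ] f [ 0.41  1.08 -1.76] w 1.76 q [-0.04  0.22  0.5   1.78 -0.15  1.16  2.24]
```

View pics/w22.png

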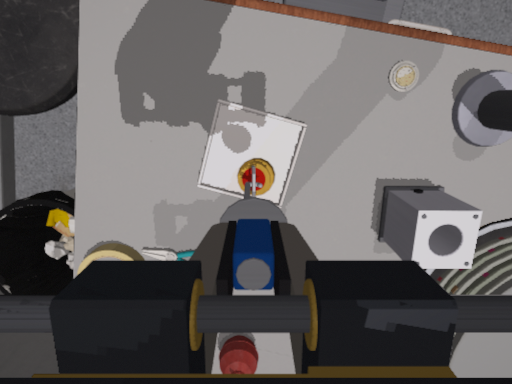

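View pics/scene22c.png

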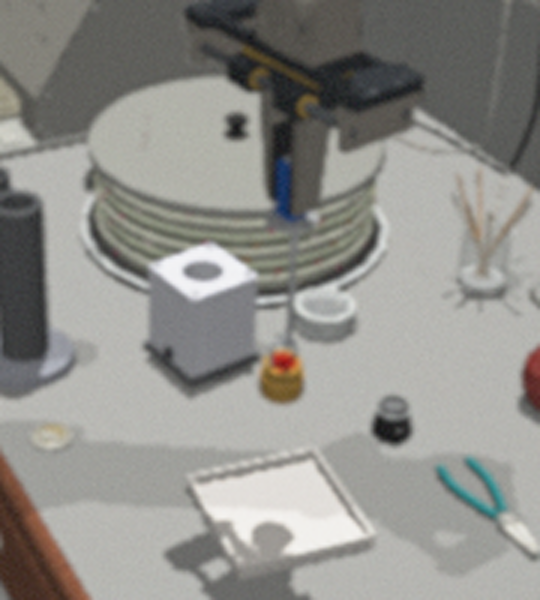

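```bash
python3 - <<'E'
from h import *
m=bot.camera_model('wrist')
print(np.mean([atz('wrist',c,.014,m) for c in((220,101),(304,125),(283,207),(198,185))],0))
print(atz('wrist',(256,178),.155,m))
E
```

```text
[ 0.51115109 -0.2229634   0.014     ]
[ 0.50749286 -0.22084596  0.155     ]
```

>>> {"name": "arm_command", "arguments": {"steps": [[[0.1,0,-0.8],0,1.5],[[0,0,-1.5],0,1.5],[[0,0,-1.8],0,1.5],[[0,0,-1.8],0,1.5],[[0,0,-1.8],0,1.5],[[0,0,-1.2],0,1.5],[[0,0,-0.6],0,1.5],[[0,0,0],0,1.5]]}}

```text
time_s: 21.0
ee_pos: [0.5109, -0.2202, 0.1991]
orientation: [-0.118, 1.537, 0.149]
ft_force: [-0.1, 0.3, -1.7]
gripper_width: 0.194
```

>>> {"name": "arm_command", "arguments": {"steps": [[[-0.1,0,-0.6],0,1.5],[[0,0,0],0,1.5]]}}

```text
time_s: 21.2
ee_pos: [0.5105, -0.2203, 0.1935]
orientation: [-0.119, 1.536, 0.149]
ft_force: [-0.3, 0.0, -2.1]
gripper_width: 0.192
```

```bash
python3 st.py; cat > snap2.py <<'E'
import sys
from h import *
t=sys.argv[1]
im=bot.get_image('wrist');m=bot.camera_model('wrist');np.save(t+'m.npy',m,allow_pickle=True);cv2.imwrite(f'pics/{t}c.png',cv2.resize(im[120:235,180:320],None,fx=5,fy=5,interpolation=cv2.INTER_CUBIC))
im=bot.get_image('scene');cv2.imwrite(f'pics/{t}s.png',cv2.resize(im[180:310,240:370],None,fx=4.5,fy=4.5,interpolation=cv2.INTER_CUBIC))
E
python3 snap2.py w23
```

```text
t 21.2 ee [ 0.5105 -0.2203  0.1935] yaw 99.82 tilt [-0.999  0.016  0.032] f [-0.26  0.02 -2.14] w 1.762 q [-0.02  0.34  0.47  1.9  -0.23  0.94  2.31]
```

View pics/w23c.png

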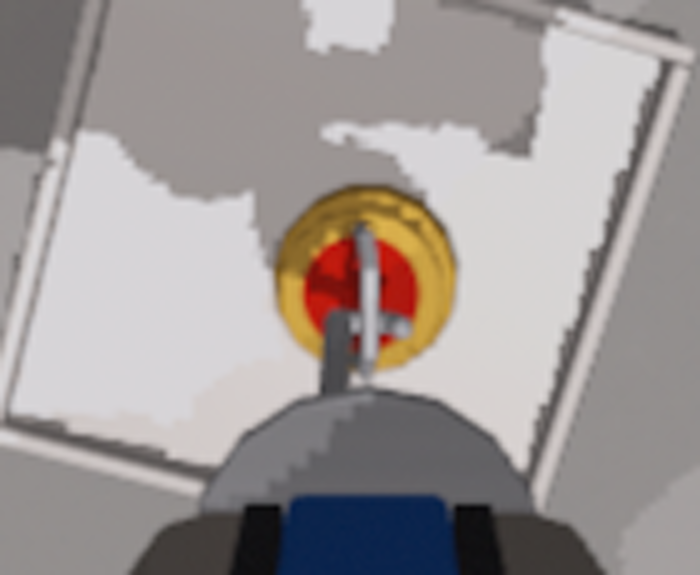

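View pics/w23s.png

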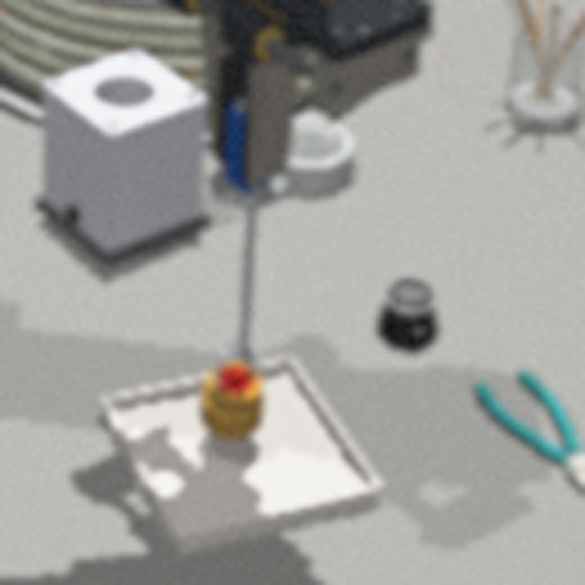

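>>> {"name": "arm_command", "arguments": {"steps": [[[0,-0.2,-0.6],0,1.5],[[0,0,-0.5],0,1.5],[[0,0,0],0,1.5],[[0,0,-0.2],0,1.5],[[0,0,0],0,1.5]]}}

```text
time_s: 21.8
ee_pos: [0.5118, -0.2233, 0.1813]
orientation: [-0.12, 1.532, 0.147]
ft_force: [-0.3, 0.0, -2.5]
gripper_width: 0.192
```

>>> {"name": "arm_command", "arguments": {"steps": [[[0,0,-0.2],0,1.5],[[0,0,0],0,1.5]]}}

```text
time_s: 22.0
ee_pos: [0.5118, -0.2233, 0.1793]
orientation: [-0.12, 1.532, 0.147]
ft_force: [-0.3, -0.2, -2.1]
gripper_width: 0.188
```

>>> {"name": "arm_command", "arguments": {"steps": [[[0,0,-0.2],0,1.5],[[0,0,0],0,1.5]]}}

```text
time_s: 22.2
ee_pos: [0.5119, -0.2233, 0.1772]
orientation: [-0.12, 1.532, 0.147]
ft_force: [-0.1, 0.1, -2.8]
gripper_width: 0.191
```

>>> {"name": "arm_command", "arguments": {"steps": [[[0,0,-0.2],0,1.5],[[0,0,0],0,1.5]]}}

```text
time_s: 22.4
ee_pos: [0.5123, -0.2231, 0.1753]
orientation: [-0.12, 1.531, 0.147]
ft_force: [-1.1, 0.9, -1.4]
gripper_width: 0.198
```

```bash
python3 st.py; python3 snap2.py w24
```

```text
t 22.4 ee [ 0.5123 -0.2231  0.1753] yaw 99.8 tilt [-0.999  0.015  0.037] f [-1.12  0.93 -1.44] w 1.815 q [-0.    0.36  0.46  1.91 -0.25  0.9   2.33]
```

View pics/w24c.png

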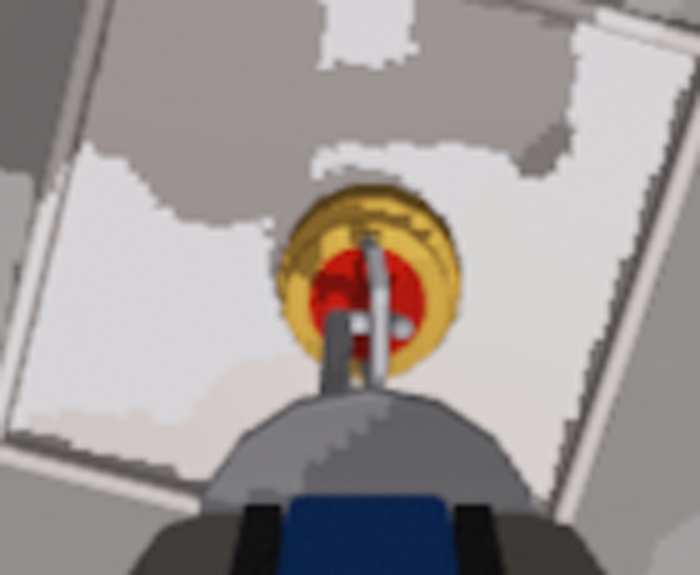

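View pics/w24s.png

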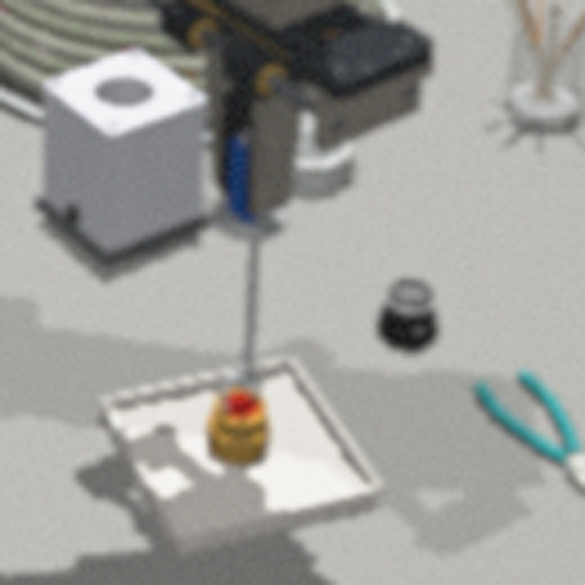

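>>> {"name": "arm_command", "arguments": {"steps": [[[0,0,-0.2],0,1.5],[[0,0,0],0,1.5],[[0,0,-0.2],0,1.5],[[0,0,0],0,1.5]]}}

```text
time_s: 22.9
ee_pos: [0.5125, -0.2232, 0.1714]
orientation: [-0.12, 1.531, 0.147]
ft_force: [0.3, -0.1, -3.2]
gripper_width: 0.197
```

```bash
python3 st.py; python3 snap2.py w25
```

```text
t 22.9 ee [ 0.5125 -0.2232  0.1714] yaw 99.81 tilt [-0.999  0.014  0.037] f [ 0.32 -0.07 -3.16] w 1.806 q [-0.    0.37  0.46  1.91 -0.25  0.89  2.33]
```

View pics/w25c.png

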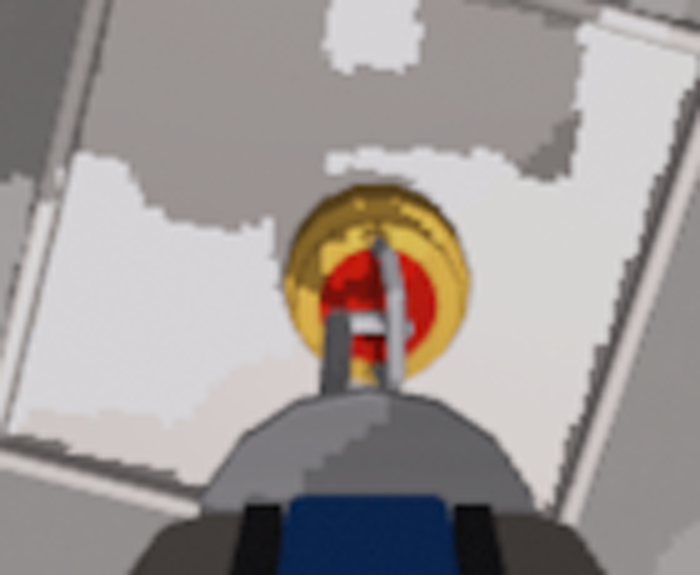

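View pics/w25s.png

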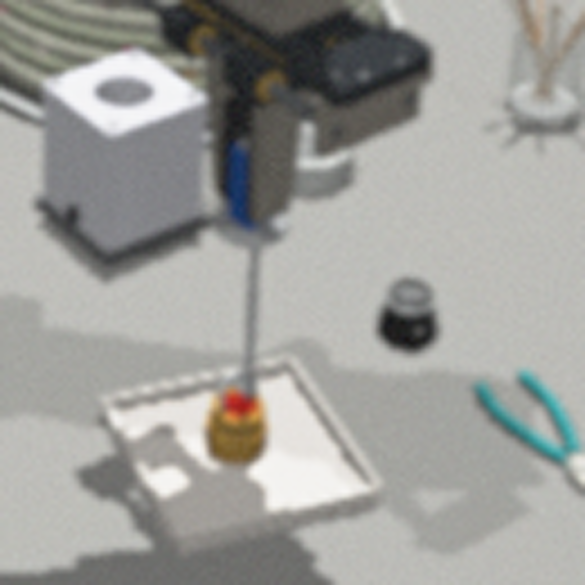

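```bash
python3 st.py; python3 st.py
```

```text
t 23.0 ee [ 0.5126 -0.2234  0.1716] yaw 99.8 tilt [-0.999  0.014  0.038] f [-0.31 -0.32 -1.48] w 1.751 q [-0.    0.37  0.46  1.91 -0.25  0.89  2.33]
t 23.0 ee [ 0.5126 -0.2234  0.1716] yaw 99.8 tilt [-0.999  0.014  0.038] f [-0.31 -0.32 -1.48] w 1.751 q [-0.    0.37  0.46  1.91 -0.25  0.89  2.33]
```

>>> {"name": "arm_command", "arguments": {"steps": [[[0,0,-0.2],0,1.5],[[0,0,0],0,1.5],[[0,0,-0.2],0,1.5],[[0,0,0],0,1.5]]}}

```text
time_s: 23.4
ee_pos: [0.5129, -0.2238, 0.1676]
orientation: [-0.12, 1.529, 0.146]
ft_force: [0.3, 1.1, -0.6]
gripper_width: 0.194
```

```bash
python3 st.py; python3 snap2.py w26
```

```text
t 23.4 ee [ 0.5129 -0.2238  0.1676] yaw 99.79 tilt [-0.999  0.013  0.038] f [ 0.28  1.1  -0.57] w 1.779 q [ 0.    0.37  0.46  1.91 -0.25  0.88  2.33]
```

View pics/w26c.png

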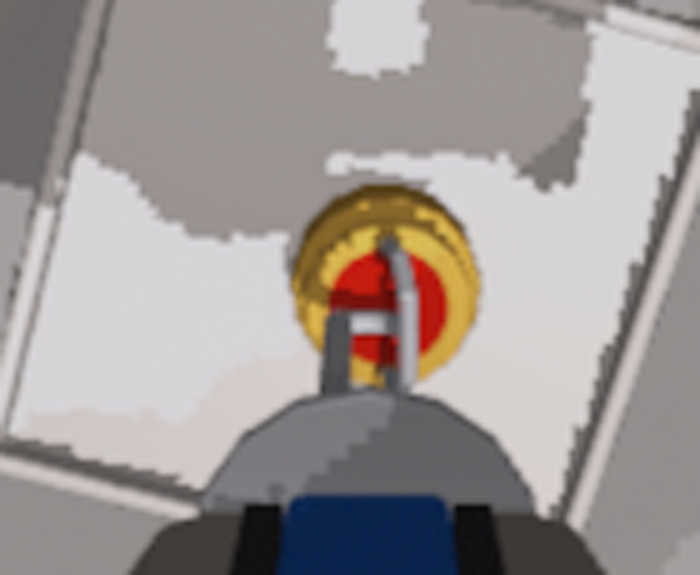

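>>> {"name": "arm_command", "arguments": {"steps": [[[0,0,-0.15],0,1.5],[[0,0,0],0,1.5],[[0.08,-0.4,0],0,1.5],[[0,0,0],0,1.5]]}}

```text
time_s: 23.9
ee_pos: [0.5141, -0.2282, 0.1664]
orientation: [-0.121, 1.529, 0.146]
ft_force: [-0.5, 0.7, -0.7]
gripper_width: 0.193
```

```bash
python3 st.py; python3 snap2.py w27
```

```text
t 23.9 ee [ 0.5141 -0.2282  0.1664] yaw 99.8 tilt [-0.999  0.013  0.039] f [-0.49  0.73 -0.69] w 1.778 q [ 0.01  0.38  0.46  1.91 -0.26  0.88  2.34]
```

View pics/w27c.png

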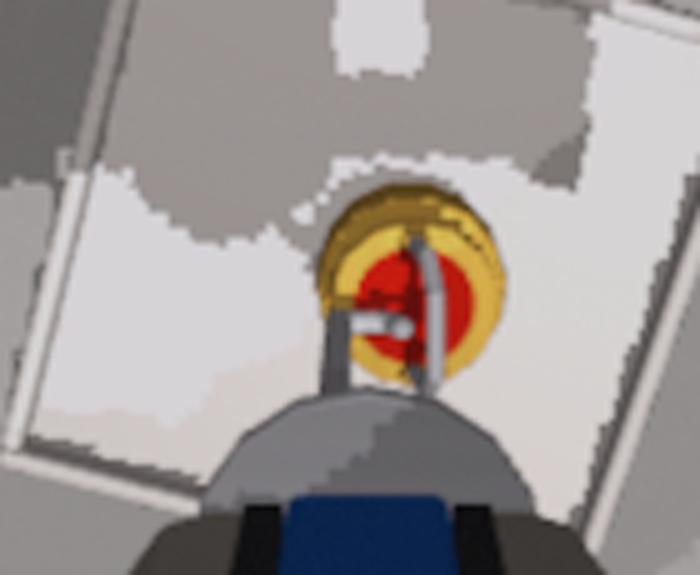

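>>> {"name": "arm_command", "arguments": {"steps": [[[0.12,-0.6,0],0,1.5],[[0.1,-0.6,0],0,1.5],[[0,0,0],0,1.5],[[0,0,1],0,1.5],[[0,0,2],0,1.5],[[0,0,2],0,1.5],[[0,0,2],0,1.5],[[0,0,0.5],0,1.5]]}}

```text
time_s: 24.8
ee_pos: [0.5154, -0.2412, 0.2452]
orientation: [-0.119, 1.531, 0.146]
ft_force: [-0.1, -1.2, -1.1]
gripper_width: 0.19
```

```bash
python3 st.py; python3 snap2.py w28
```

```text
t 24.8 ee [ 0.5154 -0.2412  0.2452] yaw 99.74 tilt [-0.999  0.014  0.037] f [-0.07 -1.23 -1.05] w 1.742 q [-0.    0.3   0.49  1.82 -0.2   1.05  2.31]
```

View pics/w28c.png

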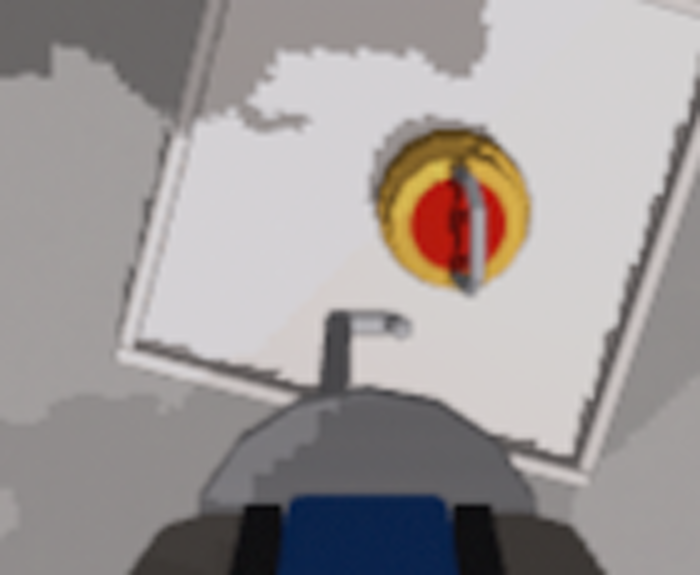

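View pics/w28s.png

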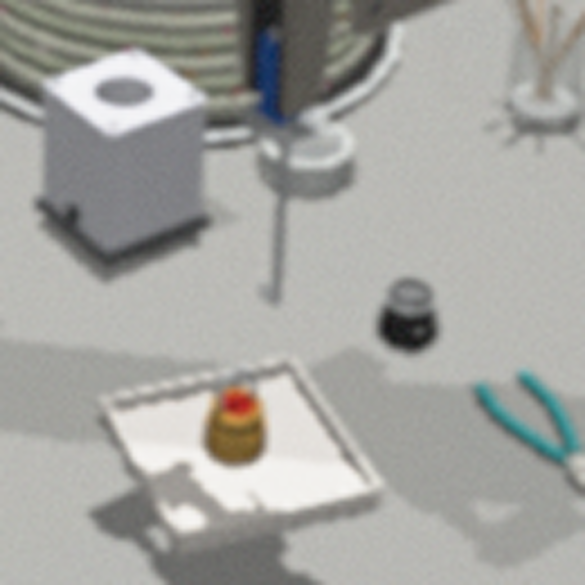

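>>> {"name": "arm_command", "arguments": {"steps": [[[0,0,3],0,1.5],[[0,0,4],0,1.5],[[0,1,3],0,1.5],[[-0.7,4,0],0,1.5],[[-0.7,4.5,0],0,1.5],[[-0.8,4.5,0],0,1.5],[[-0.8,4.5,0],0,1.5],[[-0.8,4.5,0],0,1.5]]}}

```text
time_s: 25.7
ee_pos: [0.4699, -0.0085, 0.3384]
orientation: [-0.108, 1.547, 0.136]
ft_force: [1.4, -0.4, -0.5]
gripper_width: 0.194
```

>>> {"name": "arm_command", "arguments": {"steps": [[[-0.8,4.5,0],1,1.5],[[-0.8,4.5,0],1,1.5],[[-0.8,4.5,0],1,1.5],[[-0.8,4,0],1,1.5],[[-0.7,3,0],1,1.5],[[-0.2,1,0],0,1.5],[[0,0,0],0,1.5]]}}

```text
time_s: 26.4
ee_pos: [0.4194, 0.2204, 0.3311]
orientation: [-0.189, 1.553, 0.217]
ft_force: [0.8, 0.1, -1.2]
gripper_width: 0.188
```

```bash
python3 st.py
```

```text
t 26.4 ee [0.4194 0.2204 0.3311] yaw 104.84 tilt [-1.     0.016  0.01 ] f [ 0.82  0.07 -1.22] w 1.73 q [-0.61  0.05  0.07  1.88 -0.02  1.2   1.29]
```

>>> {"name": "arm_command", "arguments": {"steps": [[[1.1,1.2,-2],1,1.5],[[0,0,-2],0,1.5],[[0,0,-1],0,1.5],[[0,0,0],0,1.5],[[0,0,0],0,1.5]]}}

```text
time_s: 26.9
ee_pos: [0.4332, 0.2252, 0.2787]
orientation: [-0.198, 1.553, 0.22]
ft_force: [0.3, -0.4, -0.6]
gripper_width: 0.189
```

```bash
python3 st.py;  cat > snap3.py <<'E'
import sys
from h import *
t=sys.argv[1]
im=bot.get_image('wrist');m=bot.camera_model('wrist');np.save(t+'m.npy',m,allow_pickle=True);cv2.imwrite(f'pics/{t}.png',im);cv2.imwrite(f'pics/{t}c.png',cv2.resize(im[140:230,200:300],None,fx=6.5,fy=6.5,interpolation=cv2.INTER_CUBIC))
E
python3 snap3.py s1
```

```text
t 26.9 ee [0.4332 0.2252 0.2787] yaw 105.27 tilt [-1.     0.013  0.009] f [ 0.26 -0.41 -0.57] w 1.741 q [-0.6   0.12  0.07  1.93 -0.02  1.09  1.31]
```

View pics/s1c.png

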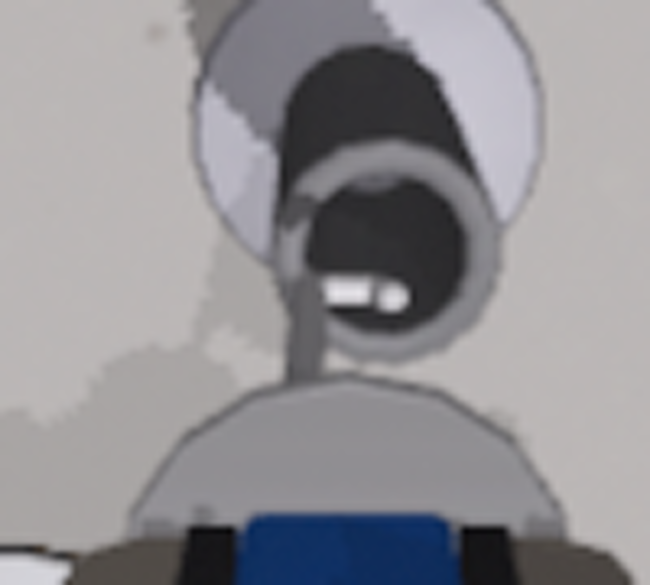

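```bash
python3 - <<'E'
from h import *
m=np.load('s1m.npy',allow_pickle=True).item()
P=lambda x,y,z:atz('wrist',(200+(x+.5)/6.5-.5,140+(y+.5)/6.5-.5),z,m)[:2]
C=P(386,251,.125);rod=P(307,290,.1538);tip=P(393,297,.1598);b=rod+(tip-rod)*5/11
print(C,rod,tip,np.linalg.norm(tip-rod),'delta',C-b,'tcp-b',np.array([.4332,.2252])-b)
E
```

```text
[0.43069477 0.23326484] [0.43289869 0.22191902] [0.42950763 0.23277634] 0.011374565754500526 delta [-0.00066253  0.00641068] tcp-b [ 0.0018427  -0.00165416]
```

>>> {"name": "arm_command", "arguments": {"steps": [[[-0.07,0.64,0],0,1.5],[[0,0,0],0,1.5],[[0,0,-1],0,1.5],[[0,0,-0.8],0,1.5],[[0,0,0],0,1.5]]}}

```text
time_s: 27.45
ee_pos: [0.4334, 0.2324, 0.2618]
orientation: [-0.196, 1.549, 0.221]
ft_force: [-0.7, 0.4, -0.0]
gripper_width: 0.193
```

```bash
python3 st.py; python3 snap3.py s2
```

```text
t 27.45 ee [0.4334 0.2324 0.2618] yaw 105.25 tilt [-1.     0.015  0.014] f [-0.66  0.35 -0.03] w 1.77 q [-0.61  0.14  0.06  1.94 -0.02  1.04  1.3 ]
```

View pics/s2c.png

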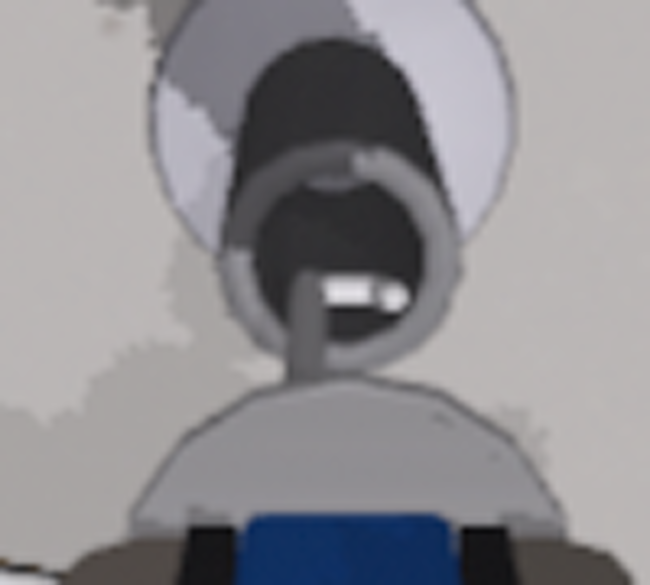

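```bash
python3 - <<'E'
from h import *
m=np.load('s2m.npy',allow_pickle=True).item()
P=lambda x,y,z:atz('wrist',(200+(x+.5)/6.5-.5,140+(y+.5)/6.5-.5),z,m)[:2]
z=.2618-.1249
C=P(340,258,.125);rod=P(307,290,z);tip=P(393,297,z+.006);b=rod+(tip-rod)*5/11
print(C,rod,tip,'delta',C-b)
E
```

```text
[0.43101429 0.23358428] [0.43390104 0.22960703] [0.43049081 0.24046195] delta [-0.00133664 -0.0009568 ]
```

>>> {"name": "arm_command", "arguments": {"steps": [[[-0.14,-0.1,0],0,1.5],[[0,0,0],0,1.5],[[0,0,-1],0,1.5],[[0,0,-1],0,1.5],[[0,0,0],0,1.5]]}}

```text
time_s: 28.0
ee_pos: [0.4321, 0.2314, 0.2407]
orientation: [-0.195, 1.548, 0.222]
ft_force: [0.2, -0.2, -0.6]
gripper_width: 0.195
```

```bash
python3 st.py; python3 snap3.py s3
```

```text
t 28.0 ee [0.4321 0.2314 0.2407] yaw 105.25 tilt [-1.     0.015  0.015] f [ 0.18 -0.18 -0.58] w 1.79 q [-0.61  0.16  0.06  1.97 -0.02  1.    1.3 ]
```

View pics/s3c.png

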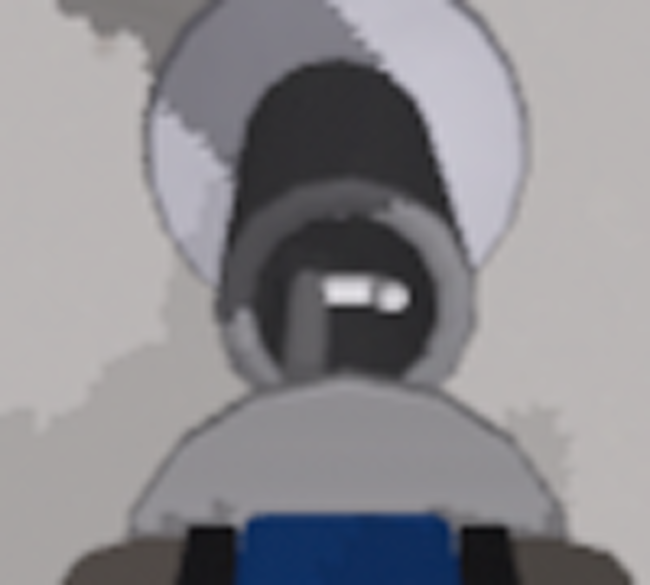

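>>> {"name": "arm_command", "arguments": {"steps": [[[0,0,-1],0,1.5],[[0,0,-1],0,1.5],[[0,0,-1],0,1.5],[[0,0,0],0,1.5]]}}

```text
time_s: 28.45
ee_pos: [0.4323, 0.2315, 0.2085]
orientation: [-0.195, 1.548, 0.222]
ft_force: [-0.9, -0.3, -0.7]
gripper_width: 0.194
```

```bash
python3 st.py
```

```text
t 28.45 ee [0.4323 0.2315 0.2085] yaw 105.25 tilt [-1.     0.015  0.015] f [-0.93 -0.32 -0.69] w 1.78 q [-0.61  0.19  0.06  2.01 -0.03  0.92  1.31]
```

>>> {"name": "arm_command", "arguments": {"steps": [[[0,0,-1],0,1.5],[[0,0,-1],0,1.5],[[0,0,-1],0,1.5],[[0,0,0],0,1.5]]}}

```text
time_s: 28.85
ee_pos: [0.4322, 0.2314, 0.1755]
orientation: [-0.195, 1.548, 0.222]
ft_force: [-0.8, -0.6, -1.2]
gripper_width: 0.191
```

```bash
python3 st.py
```

```text
t 28.85 ee [0.4322 0.2314 0.1755] yaw 105.25 tilt [-1.     0.015  0.015] f [-0.8  -0.58 -1.22] w 1.757 q [-0.61  0.24  0.06  2.04 -0.03  0.85  1.31]
```

Going well. The seat should be at TCP z ≈ 0.139.

>>> {"name": "arm_command", "arguments": {"steps": [[[-0.05,0.1,-1],0,1.5],[[0,0,-1],0,1.5],[[0,0,-0.7],0,1.5],[[0,0,0],0,1.5]]}}

```text
time_s: 29.25
ee_pos: [0.4317, 0.2326, 0.1461]
orientation: [-0.195, 1.548, 0.222]
ft_force: [0.3, 0.3, -1.4]
gripper_width: 0.192
```

>>> {"name": "arm_command", "arguments": {"steps": [[[0,0,-0.25],0,1.5],[[0,0,0],0,1.5]]}}

```text
time_s: 29.45
ee_pos: [0.4318, 0.2327, 0.1433]
orientation: [-0.195, 1.548, 0.222]
ft_force: [-0.6, -0.3, -1.0]
gripper_width: 0.195
```

>>> {"name": "arm_command", "arguments": {"steps": [[[0,0,-0.2],0,1.5],[[0,0,0],0,1.5]]}}

```text
time_s: 29.65
ee_pos: [0.4322, 0.2329, 0.1416]
orientation: [-0.195, 1.547, 0.222]
ft_force: [-0.3, 0.1, -1.3]
gripper_width: 0.193
```

```bash
python3 st.py
```

```text
t 29.65 ee [0.4322 0.2329 0.1416] yaw 105.25 tilt [-1.     0.015  0.016] f [-0.27  0.1  -1.29] w 1.772 q [-0.6   0.29  0.06  2.07 -0.04  0.77  1.31]
```

>>> {"name": "arm_command", "arguments": {"steps": [[[0,0,-0.15],0,1.5],[[0,0,0],0,1.5]]}}

```text
time_s: 29.85
ee_pos: [0.4325, 0.233, 0.1404]
orientation: [-0.195, 1.546, 0.222]
ft_force: [-0.0, 0.4, -1.1]
gripper_width: 0.19
```

>>> {"name": "arm_command", "arguments": {"steps": [[[0,0,-0.1],0,1.5],[[0,0,0],0,1.5]]}}

```text
time_s: 30.05
ee_pos: [0.4326, 0.2331, 0.1395]
orientation: [-0.194, 1.546, 0.222]
ft_force: [0.8, -0.2, -0.6]
gripper_width: 0.197
```

```bash
python3 st.py; python3 snap3.py s4
```

```text
t 30.05 ee [0.4326 0.2331 0.1395] yaw 105.25 tilt [-1.     0.016  0.017] f [ 0.82 -0.2  -0.56] w 1.811 q [-0.6   0.29  0.06  2.07 -0.04  0.76  1.31]
```

View pics/s4c.png

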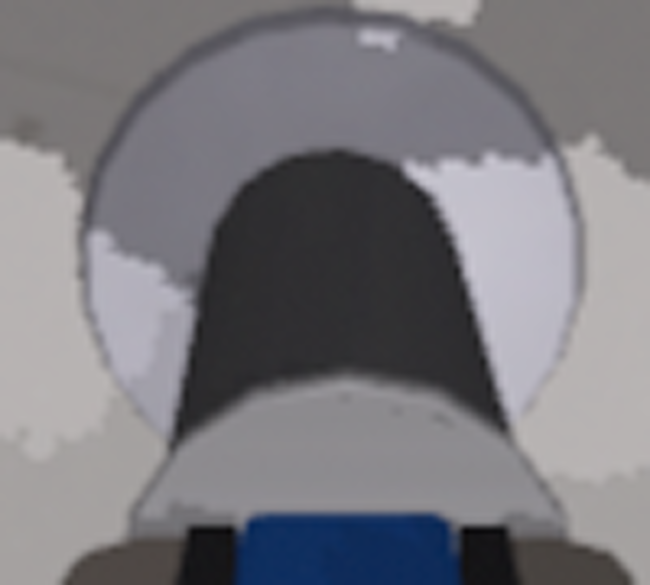

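>>> {"name": "arm_command", "arguments": {"steps": [[[0,0,0],0,2.2],[[0,0,0],0,2.8],[[0,0,0],0,4],[[0,0,0],0,6],[[0,0,0],0,7],[[0,0,0],0,7],[[0,0,0],0,7],[[0,0,0],0,7]]}}

```text
time_s: 30.9
ee_pos: [0.433, 0.2334, 0.14]
orientation: [-0.194, 1.545, 0.223]
ft_force: [0.7, -0.8, 0.3]
gripper_width: 0.759
```

```bash
python3 st.py; python3 snap3.py s5
```

```text
t 30.9 ee [0.433  0.2334 0.14  ] yaw 105.25 tilt [-1.     0.016  0.018] f [ 0.68 -0.78  0.31] w 6.978 q [-0.6   0.29  0.06  2.07 -0.04  0.76  1.31]
```

View pics/s5.png

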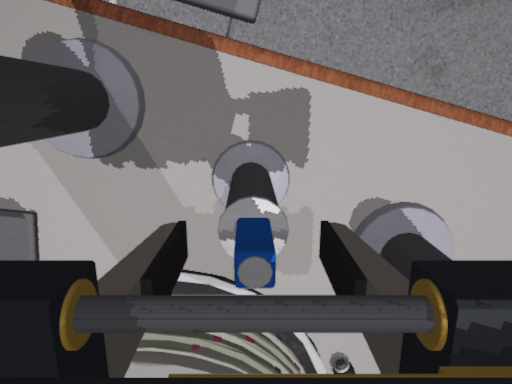

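>>> {"name": "arm_command", "arguments": {"steps": [[[0,0,1],0,7],[[0,0,3],0,7],[[0,0,3],0,7],[[0,0,3],0,7],[[0,0,4],0,7],[[0,0,3],0,7],[[0,0,0],0,7]]}}

```text
time_s: 31.65
ee_pos: [0.4313, 0.232, 0.3202]
orientation: [-0.194, 1.545, 0.222]
ft_force: [0.3, -0.2, -0.7]
gripper_width: 0.76
```

```bash
python3 st.py; python3 snap3.py s6; python3 - <<'E'
from h import *
s=bot.get_image('scene');t=bot.get_image('top')
cv2.imwrite('pics/s6s.png',cv2.resize(s[130:330,160:400],None,fx=3,fy=3,interpolation=cv2.INTER_CUBIC))
cv2.imwrite('pics/s6t.png',cv2.resize(t[120:260,100:400],None,fx=2.6,fy=2.6,interpolation=cv2.INTER_CUBIC))
for n in('scene','top'):
    for k in('capsule_mid','loupe','tin','pliers','holder'):
        d=bot.spot_in(n,k)[:1]
        for q in d:print(n,k,np.round(q['point'],1),round(q['p'],2),np.round(atz(n,q['point'],.02 if k=='capsule_mid' else .01)[:2],3))
E
```

```text
t 31.65 ee [0.4313 0.232  0.3202] yaw 105.23 tilt [-1.     0.016  0.018] f [ 0.25 -0.21 -0.68] w 6.984 q [-0.62  0.08  0.07  1.87 -0.02  1.17  1.29]
scene capsule_mid [294.3 273.6] 0.81 [ 0.522 -0.217]
scene loupe [331.  251.6] 0.67 [ 0.664 -0.17 ]
scene tin [310.3 211.8] 0.89 [0.717 0.025]
scene pliers [367. 283.] 0.73 [ 0.674 -0.316]
scene holder [215.8 254.9] 0.43 [ 0.377 -0.05 ]
top capsule_mid [353.8 195. ] 0.65 [ 0.511 -0.218]
top loupe [337.3 145.6] 0.69 [ 0.656 -0.175]
top tin [273.7 132.5] 0.95 [0.695 0.01 ]
top pliers [380.2 141.8] 0.78 [ 0.668 -0.299]
top holder [292.  242.4] 0.7 [ 0.376 -0.043]
```

View pics/s6.png

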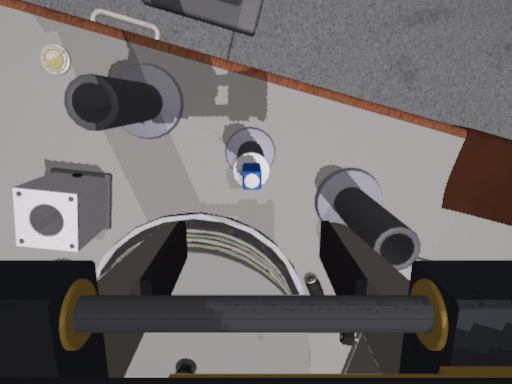

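View pics/s6s.png

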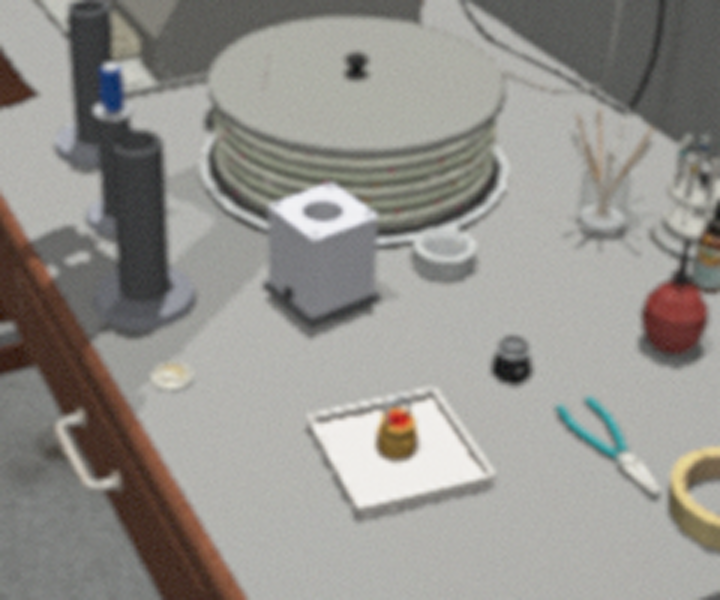

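View pics/s6t.png

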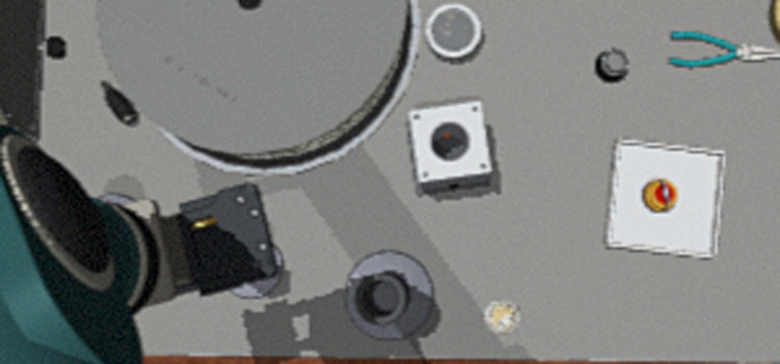

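```bash
python3 - <<'E'
from h import *
m=np.load('s6m.npy',allow_pickle=True).item()
im=cv2.imread('pics/s6.png');cv2.imwrite('pics/s6z.png',cv2.resize(im[120:200,215:290],None,fx=7,fy=7,interpolation=cv2.INTER_CUBIC))
print(atz('wrist',(252,181),.178,m),atz('wrist',(250.5,152),.004,m))
p,e=tri([ray('wrist',(252,181),m),ray('scene',(160+111/3,130+66/3))]);print(p,e)
E
```

```text
[0.43029511 0.23345676 0.178     ] [0.42852046 0.23316958 0.004     ]
[0.43263795 0.23286457 0.17895612] [np.float64(0.0025549508061211783), np.float64(0.00255495080612114)]
```

View pics/s6z.png

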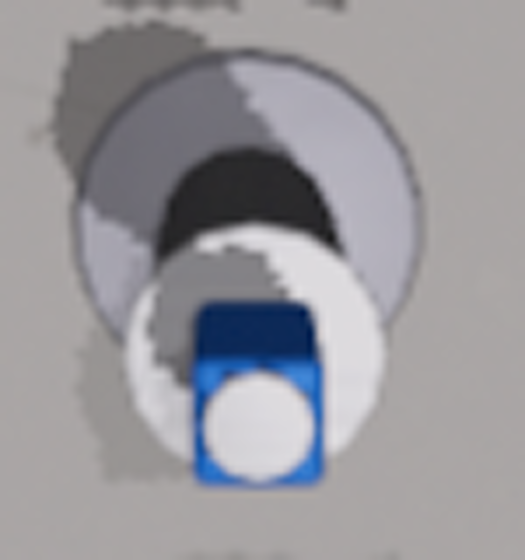

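The hook is seated upright (top at z ≈ 0.179, same as at the start), within about 2 mm of the tube axis. Everything is clear, so I'm handing in.

```bash
python3 -c "
from workcell import bot
print(bot.sign_off())"
```

```text
the job is handed in; nothing more can be done
None
```

I handed the job in at about 32 s of the 72 s allowed. The capsule stands upright in the white tray and the hook hangs back in its stand. No verdict was reported.

**What I did:**
- I found the crown top by a light touch, about 3 N, roughly 33 mm above the well's underside.
- I passed the hook under the bail and drew the capsule out with about 5 to 6 N at the wrist.
- I set the capsule down in the tray and freed the hook sideways.
- I then lowered the hook into its tube until the collar sat on the rim, and let go.

**Last checks:**
- **Capsule:** upright on the tray floor, about 5 to 10 mm from the tray centre. The scene and top cameras disagree by about 1 cm, but both place it well within the 40 mm allowed.
- **Hook:** upright, its top at z ≈ 0.179 m as at the start, within about 2 mm of the tube axis. The two views used for that height missed each other by 2.6 mm.
- **Bystanders:** the loupe, tin, pliers and holder look unmoved. The network positions differ from the start by about 1 to 1.5 cm for the tin and 1 cm or less for the rest, which I take to be detection scatter.
- **Gripper:** raised clear and touching nothing.

One wrist reading of −3.2 N during the set-down disagreed with its neighbours. I took it as noise, since the next reading was −1.5 N.

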